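# Load a block mixer and set its recessed speed knob

### The job

Get the block mixer ready and running: first turn the speed knob down in its well fully back anticlockwise to its stop, then stand every bottle upright and fully home in the block pocket that matches its shape and size. With all of them in, press the start button, and last of all turn the knob up clockwise until its white pointer line points at the white mark on the ring; leave the calculator, mouse and sand timer alone.

Things in the scene. Friction and masses are not known exactly. Their poses are not given: they have to be found in the camera images.
- bottle_round_l: squat amber glass bottle: round, 56 mm diameter, body 42 mm tall; a short neck of 20 mm diameter and a white screw cap of 26 mm diameter that spans heights 56 to 82 mm; 0.1 to 0.31 kg, heavy-bottomed; origin at the centre of its underside, z up through the cap. May be absent (None).
- bottle_round_s: squat amber glass bottle: round, 42 mm diameter, body 42 mm tall; a short neck of 20 mm diameter and a white screw cap of 26 mm diameter that spans heights 56 to 82 mm; 0.1 to 0.31 kg, heavy-bottomed; origin at the centre of its underside, z up through the cap. May be absent (None).
- bottle_square_l: squat amber glass bottle: square, 54 x 54 mm with sides along its own x and y, body 42 mm tall; a short neck of 20 mm diameter and a white screw cap of 26 mm diameter that spans heights 56 to 82 mm; 0.1 to 0.31 kg, heavy-bottomed; origin at the centre of its underside, z up through the cap. May be absent (None).
- bottle_square_s: squat amber glass bottle: square, 40 x 40 mm with sides along its own x and y, body 42 mm tall; a short neck of 20 mm diameter and a white screw cap of 26 mm diameter that spans heights 56 to 82 mm; 0.1 to 0.31 kg, heavy-bottomed; origin at the centre of its underside, z up through the cap. May be absent (None).
- bottle_oblong: squat amber glass bottle: oblong, 60 mm along its own x and 40 mm along its own y, body 42 mm tall; a short neck of 20 mm diameter and a white screw cap of 26 mm diameter that spans heights 56 to 82 mm; 0.1 to 0.31 kg, heavy-bottomed; origin at the centre of its underside, z up through the cap. May be absent (None).
- bottle_slab: squat amber glass bottle: small oblong, 50 mm along its own x and 32 mm along its own y, body 42 mm tall; a short neck of 20 mm diameter and a white screw cap of 26 mm diameter that spans heights 56 to 82 mm; 0.1 to 0.31 kg, heavy-bottomed; origin at the centre of its underside, z up through the cap. May be absent (None).
- nest_round_l: aluminium block 78 x 78 x 28 mm fixed on the mixer's deck, with one round pocket 60 mm across, 20 mm deep, open upward (floor 8 mm above the origin), for the bottle of that shape (4 mm wider than it in all). Origin under its centre, z up. Its place on the deck varies; blocks are 80 mm apart.
- nest_round_s: aluminium block 78 x 78 x 28 mm fixed on the mixer's deck, with one round pocket 46 mm across, 20 mm deep, open upward (floor 8 mm above the origin), for the bottle of that shape (4 mm wider than it in all). Origin under its centre, z up. Its place on the deck varies; blocks are 80 mm apart.
- nest_square_l: aluminium block 78 x 78 x 28 mm fixed on the mixer's deck, with one square pocket 58 x 58 mm, sides along the block's x and y, 20 mm deep, open upward (floor 8 mm above the origin), for the bottle of that shape (4 mm wider than it in all). Origin under its centre, z up. Its place on the deck varies; blocks are 80 mm apart.
- nest_square_s: aluminium block 78 x 78 x 28 mm fixed on the mixer's deck, with one square pocket 44 x 44 mm, sides along the block's x and y, 20 mm deep, open upward (floor 8 mm above the origin), for the bottle of that shape (4 mm wider than it in all). Origin under its centre, z up. Its place on the deck varies; blocks are 80 mm apart.
- nest_oblong: aluminium block 78 x 78 x 28 mm fixed on the mixer's deck, with one oblong pocket 64 mm along the block's x and 44 mm along its y, 20 mm deep, open upward (floor 8 mm above the origin), for the bottle of that shape (4 mm wider than it in all). Origin under its centre, z up. Its place on the deck varies; blocks are 80 mm apart.
- nest_slab: aluminium block 78 x 78 x 28 mm fixed on the mixer's deck, with one small oblong pocket 54 mm along the block's x and 36 mm along its y, 20 mm deep, open upward (floor 8 mm above the origin), for the bottle of that shape (4 mm wider than it in all). Origin under its centre, z up. Its place on the deck varies; blocks are 80 mm apart.
- mixer: white mixer fixed on the bench, 280 (its x) by 272 mm (y); origin under its centre, front to its -x. Its front 102 mm is a grey console, top 88 mm above the bench; a round well in it, 78 mm across, 28 mm deep, axis at x -89, y 60 mm, holds the speed knob. Behind is a deck 60 mm high with six 78 mm blocks, 3 across by 2 deep, tops level with the console.
- trim (a joint): angle of the speed knob in rad, 0 at its anticlockwise stop, growing as it is turned clockwise seen from above, up to 2.6. It turns with light friction (0.03 N m) and stays where it is left.
- trim_pointer (a point): outer end of the white line on the knob's top, 18 mm from its axis, 82 mm above the bench; own x runs from the axis out along the line, z up. Knob: black upright bar 36 mm long, 12 thick, 19 tall, on a 36 mm disc 3 mm thick on the well's floor; its top is 6 mm below the console's. At the stop it points at a white dot, 2.36 rad anticlockwise of the mixer's x.
- ring_mark (a point): white mark on the flat black ring (80 to 96 mm diameter, 2 mm thick) around the well on the console's top: 44 mm from the knob's axis, 91 mm above the bench. Its direction seen from the knob's axis differs each time, 0.9 to 1.7 rad clockwise of the stop.
- start (a joint): travel of the start button in m: 0 up, 0.006 fully down; a spring returns it (about 4 N fully down). It counts as pressed beyond 0.004.
- start_top (a point): centre of the top of the white start button (28 mm diameter) at the front right of the console, at (-89, -90) mm in the mixer's x, y; it is pressed straight down and moves with the button.
- calculator: bystander: black desk calculator, 150 x 105 x 16 mm, loose; origin under its centre.
- mouse: bystander: black computer mouse, 100 x 58 x 32 mm, loose; origin under its centre.
- timer: bystander: sand timer with blue ends, 56 mm diameter, 110 mm tall, loose; origin under its centre.

How it is judged (in metres and radians):
On the way, in this order (a step that is already met when the one before it is completed fails the run):
1. the speed knob is turned back to its stop (value of joint trim below 0.08 rad), for 0.2 s.
2. with the knob still at its stop, every bottle is fully home and upright in its matching pocket (horizontal distance between bottle_round_l and nest_round_l below 0.006 m and z of bottle_round_l in the frame of nest_round_l between 0.004 and 0.011 m and angle between each of bottle_round_l, bottle_round_s, bottle_square_l, bottle_square_s, bottle_oblong, bottle_slab's own z axis and vertical below 0.08 rad and horizontal distance between bottle_round_s and nest_round_s below 0.006 m and z of bottle_round_s in the frame of nest_round_s between 0.004 and 0.011 m and horizontal distance between bottle_square_l and nest_square_l below 0.006 m and z of bottle_square_l in the frame of nest_square_l between 0.004 and 0.011 m and horizontal distance between bottle_square_s and nest_square_s below 0.006 m and z of bottle_square_s in the frame of nest_square_s between 0.004 and 0.011 m and horizontal distance between bottle_oblong and nest_oblong below 0.006 m and z of bottle_oblong in the frame of nest_oblong between 0.004 and 0.011 m and horizontal distance between bottle_slab and nest_slab below 0.006 m and z of bottle_slab in the frame of nest_slab between 0.004 and 0.011 m and value of joint trim below 0.08 rad), for 0.2 s.
3. the start button is pressed with the knob still at its stop (value of joint start above 0.004 m and value of joint trim below 0.08 rad).
4. the knob's pointer points at the mark on the ring (y of ring_mark in the frame of trim_pointer between -0.0045 and 0.0045 m and x of ring_mark in the frame of trim_pointer above 0 m), for 0.2 s.
At the end, for the whole second after the job is handed in: Every bottle present stands at rest in its matching pocket, within 3 mm of its floor and 6 mm of its centre, upright within 0.08 rad; the knob's pointer aims at the ring's mark within 4.5 mm there (about 0.1 rad); the start button is up again. (At the stop: below 0.08 rad.) (all of step 4 and horizontal distance between bottle_round_l and nest_round_l below 0.006 m and z of bottle_round_l in the frame of nest_round_l between 0.004 and 0.011 m and angle between each of bottle_round_l, bottle_round_s, bottle_square_l, bottle_square_s, bottle_oblong, bottle_slab's own z axis and vertical below 0.08 rad and horizontal distance between bottle_round_s and nest_round_s below 0.006 m and z of bottle_round_s in the frame of nest_round_s between 0.004 and 0.011 m and horizontal distance between bottle_square_l and nest_square_l below 0.006 m and z of bottle_square_l in the frame of nest_square_l between 0.004 and 0.011 m and horizontal distance between bottle_square_s and nest_square_s below 0.006 m and z of bottle_square_s in the frame of nest_square_s between 0.004 and 0.011 m and horizontal distance between bottle_oblong and nest_oblong below 0.006 m and z of bottle_oblong in the frame of nest_oblong between 0.004 and 0.011 m and horizontal distance between bottle_slab and nest_slab below 0.006 m and z of bottle_slab in the frame of nest_slab between 0.004 and 0.011 m and linear speed of each of bottle_round_l, bottle_round_s, bottle_square_l, bottle_square_s, bottle_oblong, bottle_slab below 0.02 m/s and velocity of joint trim below 0.05 rad/s and value of joint start below 0.002 m); the robot touches nothing.
It fails at once if the calculator is moved more than 30 mm (distance of calculator from where it was at the start of the episode above 0.03 m).
It fails at once if the mouse is moved more than 30 mm (distance of mouse from where it was at the start of the episode above 0.03 m).
It fails at once if the timer is moved more than 30 mm (distance of timer from where it was at the start of the episode above 0.03 m).
Of bottle_round_l, bottle_round_s, bottle_square_l, bottle_square_s, bottle_oblong, bottle_slab only 4 to 6 are there at a start; the rules pass over those that are not, and their reading is None.
At some moment in a run one of bottle_round_l, bottle_round_s, bottle_square_l, bottle_square_s, bottle_oblong, bottle_slab may be knocked a few centimetres aside while the robot is not near it.
It also fails if it takes over 210 s, if anything falls off the work surface, if the arm or the gripper's body presses on something with over 40 N, if the wrist force passes 120 N, or if a joint passes its speed limit or range.

### The arm

A 6-joint arm with a two-finger parallel gripper is mounted at the origin on the work surface. World frame = base frame: x ahead of the robot, y to its left, z up, the work surface at z = 0. Lengths are in mm, angles in rad, forces in N, time in s.
With the tool pointing down it reaches from about 350 to 875 mm from the base axis. Payload 4.2 kg.
Tool frame: the origin (TCP) lies at the very end of the fingers, on their centre line; the grasp point (between the pads) lies 19 mm behind it; z points along the fingers, y is the line along which they close (so a half turn about z gives the same grasp; the last joint's range is limited). The gripper opens to 85 mm and grips with 20 to 120 N. Pads are 22 mm wide; open, the fingers measure 114 mm over their backs; the gripper's body (76 mm by 85 mm) begins 54 mm behind the grasp point. The pads swing forward as they close: fully open they stand 13 mm farther back than shut.
Start: joints at [-0.975, 0.385, 0.008, 0, -1.194, -0.259], TCP at [206.558, -589.859, 231.312] pointing down, gripper open.
Joint ranges: [-3.14, 3.14], [-1.21, 2.06], [-1.07, 1.41], [-3.16, 2.05], [-2.99, -0.16], [-3.1, 3.1]. Speed limits (rad/s): [2.79, 2.79, 3.14, 3.14, 3.14, 3.14].

### API

Orientations are given as a unit quaternion [x, y, z, w].
In Python, from bench import arm gives the robot as it stands.
- The arm moves only by the tool servo_tool, never from a script. Its argument "rows" is a list that holds one entry, the list of rows, each a list of 7 numbers: the finger opening in mm, from 0 to 85.4, then the shift along the tool's x, y, z in mm, then the turn, a rotation vector about the tool's x, y, z in rad. A call has 1 to 10 rows; each row is the pose to reach, as a shift and turn from the pose commanded when the call began, along the tool's axes at that moment; what a row does not reach only later rows make up. A row lasts 1/8 s, in which the tool goes at most 62.5 mm and 10.7 degrees, less where a joint would pass 70% of its speed; a pose out of reach is approached as far as the arm can. A call with a gripper value outside its range is refused whole. The fingers move at their own pace and stop on an object; the grip force is fixed at half the most. Time passes only in rows, so rows that repeat a pose let the fingers close. It gives the time, the measured TCP pose, the force, the opening and the grip force at its end, in the units of the state.
- arm.read_state(): the state, without advancing time (a new reading comes with each control period).
- arm.get_image(name): name is "scene" or "top"; returns the picture (384x512x3 uint8, red, green, blue); there is no depth.
- arm.camera_params(name): a dict with "intrinsics" (3x3 intrinsics, pixels), "D" ([k1, k2, p1, p2, k3] as OpenCV has them; the pictures are not rectified), "R" (3x3) and "t" (3): a world point X has camera coordinates R X + t. Camera axes: x right, y down, z forward; pixel columns grow to the right and rows downward; lengths in mm; the calibration is good to about 2 mm. A picture is of the moment at which its call begins. camera_params takes no time and is no camera call.
- arm.job_done(): hands the job in; it is judged then, once.
The state is a dict: "clock": time; "joints": joint angles; "joint_vel": joint speeds; "joint_efforts": joint torques, N m; "position": TCP position; "ee_rot": TCP orientation; "contact_force": force on the tool from outside, world axes, zero at the start; "wrist_torque": the same for the moment, N m; "gripper_width": finger opening in mm; "grasp_force": force on a finger pad.
Only numpy, scipy, OpenCV 4.12 (cv2) and the standard library are available. Lean on these libraries where they do the work, as an engineer would, in place of code of your own. Each camera call takes 0.05 s, during which the arm holds its last target. There are 200 camera calls.

## Working session

There is one attempt and no reset: what is moved stays moved. The work goes in short steps, Python scripts to look and compute and a tool call to move; the robot and the scene stay as the last step left them, time stands still between calls to the robot, and variables do not carry over. Pictures are saved under pics/ and viewed, at most 14 in all, crops included, and the job is handed in when it is done.

Besides the shell and the picture viewer there is one more tool, called after "Request:" as name(argument=value, ...), one argument or row to a line, values as JSON. servo_tool: Moves the arm, as the interface text tells. Its arguments: {"type":"object","properties":{"rows":{"type":"array"}},"required":["rows"]}

```bash
mkdir -p pics; ls
python3 - <<'E'
from bench import arm
import cv2,numpy as np
print(arm.read_state())
for n in("scene","top"):
    im=arm.get_image(n); cv2.imwrite(f"pics/{n}0.png",im[...,::-1]); p=arm.camera_params(n); print(n,p)
E
```

```text
pics
{'clock': 0.0, 'joints': array([-9.75409774e-01,  3.85540424e-01,  6.61346570e-03, -4.79009362e-04,
       -1.19396788e+00, -2.58628944e-01]), 'joint_vel': array([ 0.0001979 ,  0.00129697,  0.00167659, -0.00104524, -0.00029919,
       -0.00012818]), 'joint_efforts': array([-1.70329713e-05, -3.92285657e+01,  1.88404298e+01,  4.18599442e+00,
       -4.51949338e-03, -1.79186287e-06]), 'position': array([ 206.35714874, -589.33671774,  230.22943237]), 'ee_rot': array([-1.67497090e-01,  9.85871987e-01,  1.04723603e-03, -2.31929446e-04]), 'contact_force': array([0.18918733, 0.93667691, 0.06566276]), 'wrist_torque': array([0.04291277, 0.01059146, 0.01859386]), 'grasp_force': 0.0, 'gripper_width': 85.76495083985795}
scene {'intrinsics': array([[427.00621742,   0.        , 258.08883946],
       [  0.        , 427.00621742, 193.61869643],
       [  0.        ,   0.        ,   1.        ]]), 'D': array([0.03101756, 0.        , 0.        , 0.        , 0.        ]), 'R': array([[-0.76606712,  0.6427156 ,  0.00760447],
       [ 0.52037887,  0.62710896, -0.57960348],
       [-0.37728903, -0.44005796, -0.81486317]]), 't': array([ 475.19414252, -243.93929195, 1749.41996467])}
top {'intrinsics': array([[426.80085762,   0.        , 258.46273783],
       [  0.        , 426.80085762, 183.21845964],
       [  0.        ,   0.        ,   1.        ]]), 'D': array([-0.15813409,  0.        ,  0.        ,  0.        ,  0.        ]), 'R': array([[ 2.59209111e-02, -9.99661611e-01,  2.18408565e-03],
       [-9.92720313e-01, -2.59978676e-02, -1.17603112e-01],
       [ 1.17620098e-01,  8.80193625e-04, -9.93058275e-01]]), 't': array([ -50.15987118,  599.84313788, 1516.06921173])}
```

View pics/scene0.png

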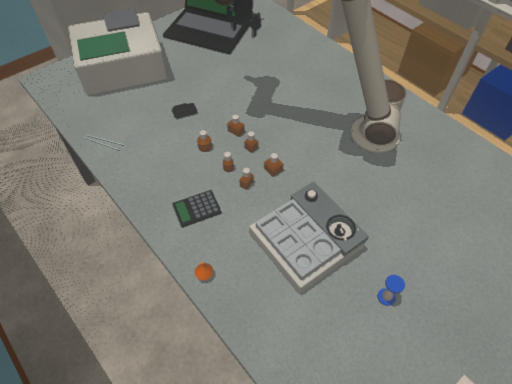

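View pics/top0.png

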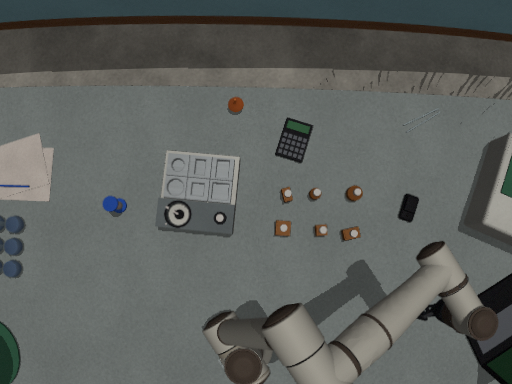

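The scene holds all six bottles, at top-image columns 280-360 and rows 185-240. The mixer is at columns 157-240, the calculator at (294,140), the mouse at (408,208) and the timer at (115,205). Next I'll zoom in.

```bash
cat > h.py <<'E'
import cv2,numpy as np
from bench import arm
from scipy.spatial.transform import Rotation as Rn
P={n:arm.camera_params(n) for n in("scene","top")}
def ray(n,uv,z):
    p=P[n];uv=np.array(uv,float).reshape(-1,1,2)
    d=cv2.undistortPoints(uv,p["intrinsics"],p["D"]).reshape(-1,2)
    d=np.c_[d,np.ones(len(d))]@p["R"]; c=-p["R"].T@p["t"]
    return c+d*((z-c[2])/d[:,2])[:,None]
def proj(n,X):
    p=P[n];return cv2.projectPoints(np.array(X,float).reshape(-1,1,3),cv2.Rodrigues(p["R"])[0],p["t"],p["intrinsics"],p["D"])[0].reshape(-1,2)
def shot(n,name=None):
    im=arm.get_image(n)[...,::-1].copy()
    if name: cv2.imwrite(f"pics/{name}.png",im)
    return im
def crop(im,x0,x1,y0,y1,s,name): cv2.imwrite(f"pics/{name}.png",cv2.resize(im[y0:y1,x0:x1],None,fx=s,fy=s,interpolation=cv2.INTER_CUBIC))
def blobs(im,lo,hi,amin=15):
    m=cv2.inRange(cv2.cvtColor(im,cv2.COLOR_BGR2HSV),np.array(lo),np.array(hi))
    n,l,s,c=cv2.connectedComponentsWithStats(m)
    return [(c[i],s[i],l==i) for i in range(1,n) if s[i,4]>=amin]
E
python3 - <<'E'
from h import *
im=cv2.imread("pics/top0.png")
a=cv2.resize(im[145:240,152:245],None,fx=6,fy=6,interpolation=cv2.INTER_CUBIC)
cv2.imwrite("pics/c1.png",a)
crop(im,265,370,178,246,7,"c2")
for c,s,_ in blobs(im,(3,90,40),(25,255,255),30): print(c,s, ray("top",c,30)[0])
im=cv2.imread("pics/scene0.png")
for c,s,_ in blobs(im,(3,90,40),(25,255,255),30):
    if 100<c[1]<200 and 180<c[0]<300: print("sc",c,s)
E
```

```text
[255.94334049  23.86170784] [   0   16  512   26 3724] [1228.78014836   -8.39181466   30.        ]
[235.34736842 104.03684211] [228  97  16  15 190] [898.42696917  59.9547982   30.        ]
[285.88888889 194.77777778] [281 187  12  15  81] [ 561.85247622 -135.40022028   30.        ]
[352.99310345 193.44137931] [346 186  17  15 145] [ 572.91646262 -382.1790077    30.        ]
[313.03448276 194.37931034] [309 188  12  12  58] [ 565.82094715 -234.5681602    30.        ]
[282.39548023 227.92090395] [275 220  16  16 177] [ 441.32345428 -125.13817606   30.        ]
[319.07142857 230.08571429] [315 225  12  11  70] [ 436.51270735 -258.31729254   30.        ]
[349.51388889 233.1875    ] [341 227  20  14 144] [ 427.45446719 -370.02811192   30.        ]
sc [235.63428571 127.62285714] [228 120  16  16 175]
sc [204.10759494 143.37974684] [197 136  14  15 158]
sc [250.69105691 144.4796748 ] [245 139  13  13 123]
sc [227.78571429 164.95918367] [223 159  10  13  98]
sc [273.20574163 166.55023923] [265 159  18  17 209]
sc [245.88  180.944] [240 174  13  15 125]
```

View pics/c1.png

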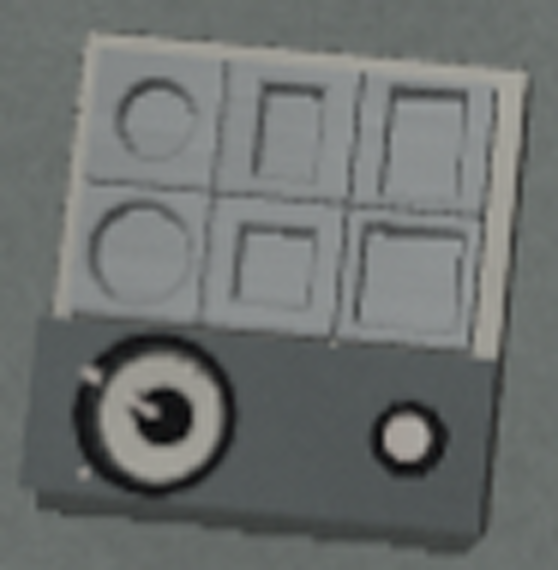

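View pics/c2.png

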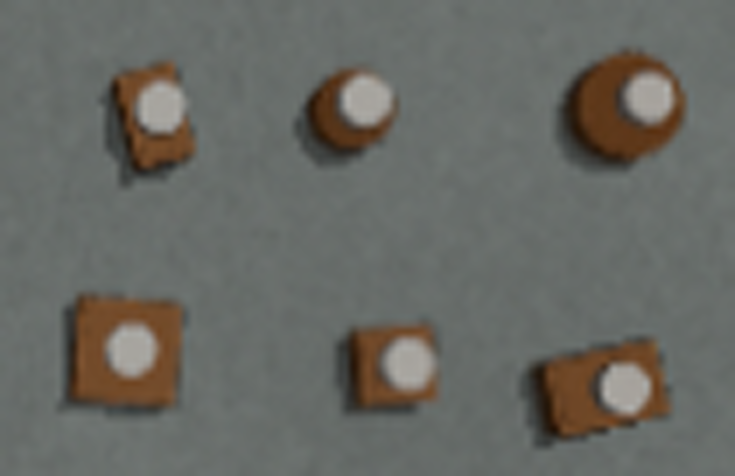

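The crops settle the layout. Bottles (top pixels):
- slab (286,195)
- round_s (313,194)
- round_l (353,193)
- square_l (282,228)
- square_s (319,230)
- oblong (349,233)

Pockets, left to right:
- back row: round_s, slab, oblong
- front row: round_l, square_s, square_l

The knob pointer already aims roughly at the mark on the ring, up-left, and the stop dot is lower-left.

```bash
cat >> h.py <<'E'
from scipy.optimize import least_squares
def ringbtn(n,im,ring0,btn0):
    # outer ring contour centre & button white centre by thresholds inside windows
    g=cv2.cvtColor(im,cv2.COLOR_BGR2GRAY); out=[]
    for (u,v),r,kind in((ring0,22,0),(btn0,9,1)):
        u,v=int(u),int(v); w=cv2.resize(g[v-r:v+r+1,u-r:u+r+1],None,fx=8,fy=8,interpolation=cv2.INTER_CUBIC)
        m=(w<50).astype(np.uint8) if kind==0 else (w>130).astype(np.uint8)
        nn,l,s,c=cv2.connectedComponentsWithStats(m); i=1+np.argmax(s[1:,4])
        cs,_=cv2.findContours((l==i).astype(np.uint8),cv2.RETR_EXTERNAL,cv2.CHAIN_APPROX_NONE)
        h=cv2.convexHull(max(cs,key=cv2.contourArea)); M=cv2.moments(h)
        (a,b)=M["m10"]/M["m00"],M["m01"]/M["m00"]
        out.append(np.array([(a+.5)/8-.5+u-r,(b+.5)/8-.5+v-r])); print(n,"area",M["m00"]/64,out[-1])
    return out
def caps(n,im,box):
    x0,x1,y0,y1=box; o=[]
    hsv=cv2.cvtColor(im,cv2.COLOR_BGR2HSV); s=8
    w=cv2.resize(im[y0:y1,x0:x1],None,fx=s,fy=s,interpolation=cv2.INTER_CUBIC); 
    m=(w.min(2)>CAPT[n]).astype(np.uint8)
    nn,l,st,c=cv2.connectedComponentsWithStats(m)
    for i in range(1,nn):
        if 15*64<st[i,4]<120*64: o.append(np.r_[(c[i]+.5)/s-.5+[x0,y0],st[i,4]/64])
    return o
CAPT={"top":145,"scene":140}
E
python3 - <<'E'
from h import *
for n,r,b in(("top",(178,213),(220,218)),("scene",(341,228),(311,195))):
    im=cv2.imread(f"pics/{n}0.png"); a,c=ringbtn(n,im,r,b)
    k=ray(n,a,90)[0]; q=[ray(n,c,z)[0] for z in(88,94)]
    print(k,q,[np.linalg.norm(k-x) for x in q], -P[n]["R"].T@P[n]["t"])
    d=k-q[1]; print("yaw",np.arctan2(-d[0],d[1]))
    for c in caps(n,im,(265,372,178,246) if n=="top" else (190,300,110,195)): print("cap",c.round(1),ray(n,c[:2],82)[0].round(1))
E
```

```text
top area 572.828125 [177.37018732 213.66974669]
top area 38.234375 [219.30980112 217.52990907]
[479.81268416 246.26699811  90.        ] [array([470.75825218,  98.73945036,  88.        ]), array([470.54738587,  98.19669139,  94.        ])] [np.float64(147.81867298940196), np.float64(148.41381837656675)] [ 418.45644727  -35.88268961 1576.19804968]
yaw -0.06249216464743335
cap [316.8 191.8  29.7] [ 570.3 -241.3   82. ]
cap [357.5 191.4  24.5] [ 575.6 -386.7   82. ]
cap [287.6 192.9  29.4] [ 563.9 -138.    82. ]
cap [283.3 227.5  29. ] [ 442.2 -125.4   82. ]
cap [322.9 229.5  27.7] [ 438.4 -264.4   82. ]
cap [353.9 233.   29.6] [ 428.  -374.3   82. ]
scene area 0.1875 [341.046875   234.48090278]
scene area 45.1484375 [311.27109289 193.08809555]
[498.46989425 267.34928222  90.        ] [array([456.92262355,  88.2623956 ,  88.        ]), array([460.414773  ,  90.92468254,  94.        ])] [np.float64(183.85398734420556), np.float64(180.52653995416566)] [1151.00841645  617.40800181 1280.53623477]
yaw -0.21244695075193554
cap [234.9 116.2  29.3] [ 425.7 -375.6   82. ]
cap [202.5 131.9  32.9] [ 573.5 -387.9   82. ]
cap [250.7 133.1  30.2] [ 435.3 -265.8   82. ]
cap [226.8 153.6  34.8] [ 568.6 -242.    82. ]
cap [273.8 155.   36.2] [ 439.6 -126.6   82. ]
cap [245.8 169.7  36. ] [ 562.2 -138.7   82. ]
```

```bash
cat >> h.py <<'E'
def mix(pose,p):
    x,y,a=pose; p=np.atleast_2d(p).astype(float); c,s=np.cos(a),np.sin(a)
    return np.c_[x+c*p[:,0]-s*p[:,1], y+s*p[:,0]+c*p[:,1], p[:,2]]
def frompose(k,a): c,s=np.cos(a),np.sin(a); return (k[0]-(c*-89-s*60),k[1]-(s*-89+c*60),a)
E
python3 - <<'E'
from h import *
pose=frompose((479.8,246.3),-0.060); print(pose)
sz={"rs":(91,80,46,46),"sl":(91,0,54,36),"ob":(91,-80,64,44),"rl":(11,80,60,60),"ss":(11,0,44,44),"sq":(11,-80,58,58)}
S=8
t=np.linspace(0,2*np.pi,40)
outs=[]
for n,(x0,x1,y0,y1) in(("top",(154,244,146,238)),("scene",(246,370,180,288))):
    S=8 if n=="top" else 6.4
    im=cv2.imread(f"pics/{n}0.png"); w=cv2.resize(im[y0:y1,x0:x1],None,fx=6,fy=6,interpolation=cv2.INTER_CUBIC)
    L=[]
    for k,(cx,cy,lx,ly) in sz.items():
        if k[0]=="r": L.append(np.c_[cx+lx/2*np.cos(t),cy+ly/2*np.sin(t),0*t+88])
        else: L.append(np.array([[cx+a*lx/2,cy+b*ly/2,88] for a,b in((1,1),(1,-1),(-1,-1),(-1,1),(1,1))]))
    L.append(np.c_[-89+48*np.cos(t),60+48*np.sin(t),0*t+90])
    L.append(np.c_[-89+14*np.cos(t),-90+14*np.sin(t),0*t+96])
    L.append(np.array([[-140,136,88],[-38,136,88],[-38,-136,88],[-140,-136,88],[-140,136,88]]))
    L.append(np.array([[-38,136,60],[140,136,60],[140,-136,60],[-38,-136,60]]))
    for l in L:
        u=((proj(n,mix(pose,l))-[x0,y0]+.5)*6-.5)
        cv2.polylines(w,[np.round(u*8).astype(int)],False,(0,0,255),1,cv2.LINE_AA,3)
    outs.append(w[:552,:]) ; cv2.imwrite(f"pics/ov_{n}.png",w)
E
```

```text
(np.float64(565.0420076654665), np.float64(181.0711710272172), -0.06)
```

View pics/ov_top.png

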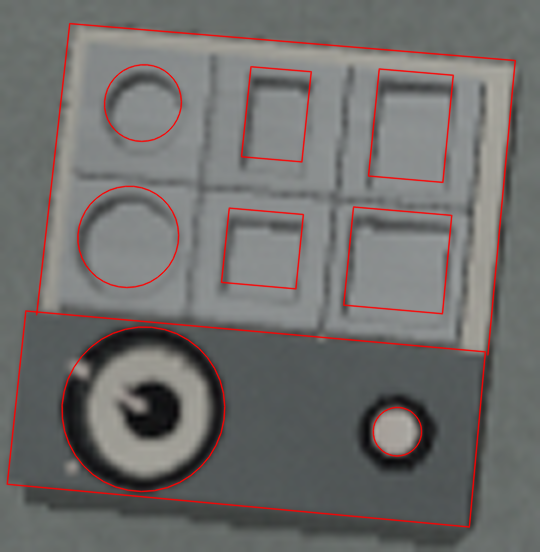

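```bash
python3 -c "
import cv2;i=cv2.imread('pics/ov_scene.png');cv2.imwrite('pics/ov_scene2.png',i[:600,:800]);print(i.shape)"
```

```text
(648, 744, 3)
```

View pics/ov_scene2.png

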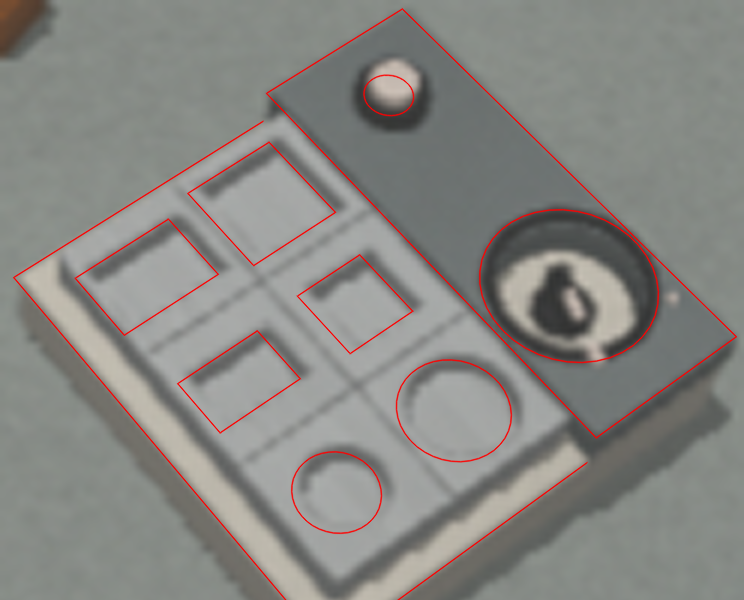

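The overlay shows the pockets lying about 5 mm nearer the console than I assumed; the ring, console and deck outlines fit. I'll measure the gap lines between blocks.

Run:
```python
from h import *
from scipy.signal import find_peaks
pose=frompose((479.8,246.3),-0.060)
X,Y=np.meshgrid(np.arange(-60,145.),np.arange(-150,151.),indexing="ij")
for n in("top","scene"):
    g=cv2.cvtColor(cv2.imread(f"pics/{n}0.png"),cv2.COLOR_BGR2GRAY).astype(np.float32)
    u=proj(n,mix(pose,np.c_[X.ravel(),Y.ravel(),0*X.ravel()+88])).reshape(*X.shape,2).astype(np.float32)
    o=cv2.remap(g,u[...,0],u[...,1],cv2.INTER_CUBIC)
    # row gap: average over y bands per column
    for y in(-80,0,80):
        b=np.r_[y-38:y-34,y+33:y+37]+150
        pr=o[:,b].mean(1); m=find_peaks(-pr,prominence=8)[0]; print(n,"x-min at y",y,[(int(X[i,0]),round(float(pr[i]))) for i in m])
    for x in(5,85):
        b=np.r_[x-37:x-33,x+33:x+37]+60
        pr=o[b].mean(0); m=find_peaks(-pr,prominence=5)[0]; print(n,"y-min at x",x,[(int(Y[0,i]),round(float(pr[i]))) for i in m])
```

```text
top x-min at y -80 [(13, 135), (43, 106), (85, 135), (114, 136)]
top x-min at y 0 [(-53, 55), (3, 132), (44, 108), (100, 132)]
top x-min at y 80 [(-48, 54), (25, 129), (46, 117), (121, 131)]
top y-min at x 5 [(-139, 81), (-127, 157), (-120, 95), (-79, 134), (-39, 104), (-4, 134), (39, 110), (80, 128), (114, 129), (130, 105)]
top y-min at x 85 [(-141, 84), (-120, 111), (-60, 129), (-41, 103), (40, 109), (113, 130), (130, 105)]
scene x-min at y -80 [(-40, 100), (42, 147), (125, 135)]
scene x-min at y 0 [(-54, 87), (-39, 103), (43, 141), (127, 100)]
scene x-min at y 80 [(-50, 88), (-39, 101), (43, 141), (128, 99)]
scene y-min at x 5 [(-123, 116), (-41, 141), (39, 138), (124, 90)]
scene y-min at x 85 [(-94, 151), (-60, 152), (-41, 148), (39, 144), (123, 98)]
```

```bash
cat >> h.py <<'E'
POSE=frompose((479.8,246.3),-0.064)
BLK={"rs":(83.3,80),"sl":(83.3,0),"ob":(83.3,-80),"rl":(3.3,80),"ss":(3.3,0),"sq":(3.3,-80)}
def go(x,y,z,phi=None,s=None):
    """phi: world direction (rad) of tool y line; picks half-turn with smaller |q6|"""
    s=s or arm.read_state(); R0=Rn.from_quat(s["ee_rot"])
    q6now=s["joints"][5]; ty=R0.apply([0,1,0]); cur=np.arctan2(ty[1],ty[0])
    q1=np.arctan2(y,x)
    if phi is None: phi=cur
    best=None
    for k in(-1,0,1,2):
        p=phi+k*np.pi; q6=(p-np.pi/2+np.pi)%(2*np.pi)-np.pi  # tool x dir = tool y rotated +90 (z down)
        # tool x angle = p+pi/2 ; q6 = phix - q1 + pi/2
        q6=(p+np.pi/2-q1+np.pi/2+np.pi)%(2*np.pi)-np.pi
        if best is None or abs(q6)<abs(best[0]): best=(q6,p)
    q6,p=best; X=np.array([-np.sin(p),np.cos(p),0]); Yv=np.array([np.cos(p),np.sin(p),0])
    # right-handed: X = Y x Z, Z=(0,0,-1)
    Z=np.array([0,0,-1.]); X=np.cross(Yv,Z)
    R1=Rn.from_matrix(np.c_[X,Yv,Z]); d=R0.inv().apply(np.array([x,y,z])-s["position"]); r=(R0.inv()*R1).as_rotvec()
    print("d",d.round(1),"r",r.round(3),"q6",round(q6,2),"rows>=",round(max(np.linalg.norm(d)/62.5,np.linalg.norm(r)/.187),1))
    return R1
E
python3 - <<'E'
from h import *
for n in("top","scene"):
    g=cv2.cvtColor(cv2.imread(f"pics/{n}0.png"),cv2.COLOR_BGR2GRAY).astype(np.float32)
    for z,r,nm in((82,np.arange(6,18),"ptr"),(91,np.arange(41,48),"mark")):
        th=np.arange(0.3,2.7,.03); A,Rr=np.meshgrid(th,r,indexing="ij")
        u=proj(n,mix(POSE,np.c_[(-89+Rr*np.cos(A)).ravel(),(60+Rr*np.sin(A)).ravel(),0*A.ravel()+z])).reshape(*A.shape,2).astype(np.float32)
        pr=cv2.remap(g,u[...,0],u[...,1],cv2.INTER_CUBIC).mean(1); i=pr.argmax(); w=np.clip(pr-pr.max()*.65,0,None); w[abs(th-th[i])>.4]=0
        print(n,nm,th[i],(w*th).sum()/w.sum(),pr.max().round(), np.median(pr).round())
a=1.15 # placeholder
print("knob",mix(POSE,[[-89,60,82]]),POSE)
for k,v in BLK.items(): print(k,mix(POSE,[[*v,68]])[0].round(1))
E
```

```text
top ptr 1.1399999999999992 1.1330223405029471 145.0 79.0
top mark 1.1099999999999992 1.1095758837142153 153.0 28.0
scene ptr 1.3199999999999992 1.3324221496319701 172.0 115.0
scene mark 1.1399999999999992 1.1498591692821227 177.0 71.0
knob [[479.8 246.3  82. ]] (np.float64(564.780411110197), np.float64(180.7307257357387), -0.064)
rs [653.  255.2  68. ]
sl [647.9 175.4  68. ]
ob [642.8  95.6  68. ]
rl [573.2 260.4  68. ]
ss [568.1 180.5  68. ]
sq [563.  100.7  68. ]
```

Run:
```python
from h import *
go(479.8,246.3,140,1.14+np.pi/2)
```

```text
d [-534.1  698.3   91.6] r [ 0.002  0.001 -0.803] q6 -0.91 rows>= 14.1
```

Request:
servo_tool(
  rows=[
    [[28,-534,698,0,0,0,-0.803],[28,-534,698,0,0,0,-0.803],[28,-534,698,0,0,0,-0.803],[28,-534,698,0,0,0,-0.803],[28,-534,698,0,0,0,-0.803],[28,-534,698,0,0,0,-0.803],[28,-534,698,0,0,0,-0.803],[28,-534,698,0,0,0,-0.803],[28,-534,698,0,0,0,-0.803],[28,-534,698,0,0,0,-0.803]],
  ],
)

```text
clock: 1.35
position: [400.9, 6.2, 231.4]
ee_rot: [-0.54, 0.842, -0.0, 0.0]
contact_force: [1.6, 0.1, -0.0]
gripper_width: 27.9
grasp_force: 0.0
```

Run:
```python
from h import *
go(479.8,246.3,140,1.14+np.pi/2)
```

```text
d [-251.1   28.5   91.6] r [-0.  0.  0.] q6 -0.91 rows>= 4.3
```

Request:
servo_tool(
  rows=[
    [[28,-251,28,30,0,0,0],[28,-251,28,30,0,0,0],[28,-251,28,60,0,0,0],[28,-251,28,80,0,0,0],[28,-251,28,91,0,0,0],[28,-251,28,91,0,0,0],[28,-251,28,91,0,0,0]],
  ],
)

```text
clock: 2.22
position: [480.4, 243.5, 140.8]
ee_rot: [-0.539, 0.842, -0.0, 0.0]
contact_force: [-0.3, -0.1, 0.3]
gripper_width: 27.9
grasp_force: 0.0
```

Run:
```python
from h import *
go(479.8,246.3,66,1.14+np.pi/2)
im=shot("scene","s1")
crop(im,310,375,190,265,8,"s1c")
```

```text
d [-2.3  1.7 74.8] r [-0.  0. -0.] q6 -0.91 rows>= 1.2
```

View pics/s1c.png

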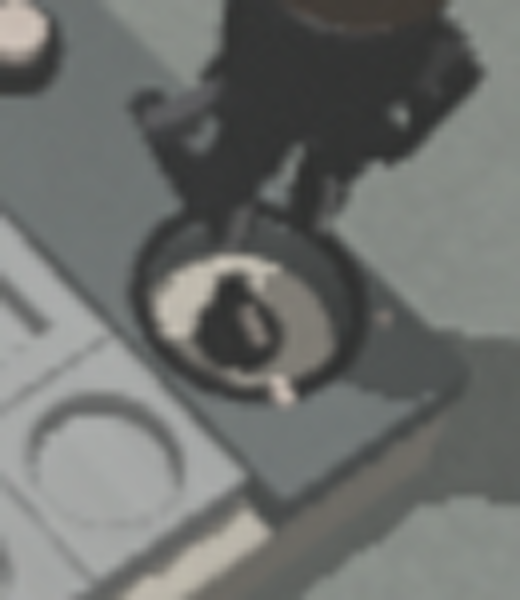

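The gripper is above the knob with the fingers on either side of the bar, and the mark is at the crop's (283,390). Next I'll go down in steps.

Request:
servo_tool(
  rows=[
    [[28,-2,1.5,40,0,0,0],[28,-2,1.5,55,0,0,0],[28,-2,1.5,65,0,0,0],[28,-2,1.5,71,0,0,0],[28,-2,1.5,71,0,0,0]],
  ],
)

```text
clock: 2.9
position: [480.1, 246.4, 69.6]
ee_rot: [-0.54, 0.842, -0.0, 0.0]
contact_force: [0.3, 0.2, 0.4]
gripper_width: 27.6
grasp_force: 0.0
```

Request:
servo_tool(
  rows=[
    [[8,0,0,0,0,0,0],[8,0,0,0,0,0,0],[8,0,0,0,0,0,0],[8,0,0,0,0,0,0]],
  ],
)

```text
clock: 3.4
position: [480.3, 246.7, 70.1]
ee_rot: [-0.54, 0.842, -0.0, 0.001]
contact_force: [-1.5, -0.6, 5.4]
gripper_width: 10.3
grasp_force: 60.1
```

Run:
```python
from h import *
s=arm.read_state();print(s["position"],s["contact_force"],s["wrist_torque"],s["gripper_width"],s["grasp_force"],s["joints"])
```

```text
[480.25232238 246.66461293  70.13848437] [-1.4922768  -0.57986191  5.38390667] [-0.12118898  0.36532485 -0.00445303] 10.315297485219903 60.062466859817505 [ 7.75145212e-01  4.16531780e-01 -4.06998949e-01  4.59239730e-04
 -7.45933144e-01 -1.20608495e+00]
```

Request:
servo_tool(
  rows=[
    [[8,0,0,0,0,0,-0.15],[8,0,0,0,0,0,-0.3],[8,0,0,0,0,0,-0.45],[8,0,0,0,0,0,-0.6],[8,0,0,0,0,0,-0.75],[8,0,0,0,0,0,-0.9],[8,0,0,0,0,0,-1.05],[8,0,0,0,0,0,-1.1],[8,0,0,0,0,0,-1.12],[8,0,0,0,0,0,-1.12]],
  ],
)

```text
clock: 4.65
position: [480.3, 246.7, 70.2]
ee_rot: [0.905, -0.426, 0.0, -0.001]
contact_force: [-1.3, 0.2, 6.5]
gripper_width: 10.3
grasp_force: 60.2
```

Run:
```python
from h import *
s=arm.read_state();print(s["position"],s["contact_force"],s["wrist_torque"],s["gripper_width"],s["grasp_force"],s["joints"])
```

```text
[480.29915041 246.66805584  70.1630616 ] [-1.25484109  0.23448686  6.54023746] [-0.05012412  0.3263261   0.03324059] 10.31494180784336 60.16119360923767 [ 7.75124806e-01  4.16517041e-01 -4.06976982e-01  5.57247667e-04
 -7.45889614e-01 -8.58065341e-02]
```

Request:
servo_tool(
  rows=[
    [[8,0,0,0,0,0,-0.03],[8,0,0,0,0,0,-0.05],[8,0,0,0,0,0,-0.05]],
  ],
)

```text
clock: 5.03
position: [480.3, 246.7, 70.2]
ee_rot: [0.915, -0.404, 0.0, -0.001]
contact_force: [-1.2, 0.2, 6.5]
gripper_width: 10.0
grasp_force: 60.1
```

Run:
```python
from h import *
s=arm.read_state();print(s["position"],s["contact_force"],s["wrist_torque"],s["gripper_width"],s["grasp_force"],s["joints"])
```

```text
[480.28279872 246.65574633  70.15495394] [-1.23864374  0.1902677   6.54777811] [-0.04654756  0.28556467 -0.12490279] 10.004228731838282 60.14786124229431 [ 7.75055484e-01  4.16506408e-01 -4.06952339e-01  3.67104898e-04
 -7.45899124e-01 -3.63052365e-02]
```

The torque jumped to −0.125 N·m, so the knob is at its stop. I'll release it and go to the bottles.

Request:
servo_tool(
  rows=[
    [[28,0,0,0,0,0,0],[28,0,0,0,0,0,0.0],[28,0,0,-30,0,0,0],[28,0,0,-80,0,0,0],[28,0,0,-110,0,0,0],[28,0,0,-110,0,0,0]],
  ],
)

```text
clock: 5.78
position: [481.0, 247.3, 181.8]
ee_rot: [0.915, -0.404, 0.001, -0.003]
contact_force: [-0.2, 0.5, -0.7]
gripper_width: 28.0
grasp_force: 0.0
```

```bash
cat >> h.py <<'E'
def allcaps():
    for n,b in(("top",(250,385,165,260)),("scene",(185,310,95,205))):
        for c in caps(n,shot(n),b): print(n,c[2].round(),ray(n,c[:2],82)[0].round(1))
E
python3 - <<'E'
from h import *
allcaps()
go(441,-126,130,1.54)
E
```

```text
top 29.0 [ 570.3 -241.3   82. ]
top 25.0 [ 575.5 -386.6   82. ]
top 29.0 [ 564.  -137.9   82. ]
top 29.0 [ 442.2 -125.4   82. ]
top 27.0 [ 438.3 -264.4   82. ]
top 30.0 [ 428.  -374.3   82. ]
scene 32.0 [ 425.5 -376.    82. ]
scene 36.0 [ 573.5 -388.2   82. ]
scene 33.0 [ 435.1 -265.9   82. ]
scene 38.0 [ 313.7 -135.1   82. ]
scene 28.0 [ 303.5 -108.4   82. ]
scene 19.0 [ 403.5 -112.6   82. ]
scene 37.0 [ 568.5 -242.3   82. ]
scene 40.0 [ 439.5 -126.8   82. ]
scene 38.0 [ 562.1 -138.8   82. ]
scene 43.0 [534.9  68.   82. ]
d [249.4 278.7  48.7] r [ 1.00e-03 -1.00e-03  2.34e+00] q6 -1.32 rows>= 12.5
```

Request:
servo_tool(
  rows=[
    [[84,249,279,0,0,0,-0.8],[84,249,279,0,0,0,-0.8],[84,249,279,0,0,0,-0.8],[84,249,279,0,0,0,-0.8],[84,249,279,0,0,0,-0.8],[84,249,279,0,0,0,-0.8],[84,249,279,0,0,0,-0.8],[84,249,279,30,0,0,-0.8],[84,249,279,48,0,0,-0.8],[84,249,279,48,0,0,-0.8]],
  ],
)

```text
clock: 7.12
position: [439.8, -125.2, 129.1]
ee_rot: [1.0, -0.016, -0.003, 0.0]
contact_force: [0.1, 0.7, 0.2]
gripper_width: 84.2
grasp_force: 0.0
```

Run:
```python
from h import *
go(441,-126,17,1.54)
im=shot("scene","s2"); crop(im,225,325,90,190,6,"s2c")
```

```text
d [  1.9   0.7 112.1] r [ 0.009 -0.     3.141] q6 -1.32 rows>= 16.8
```

View pics/s2c.png

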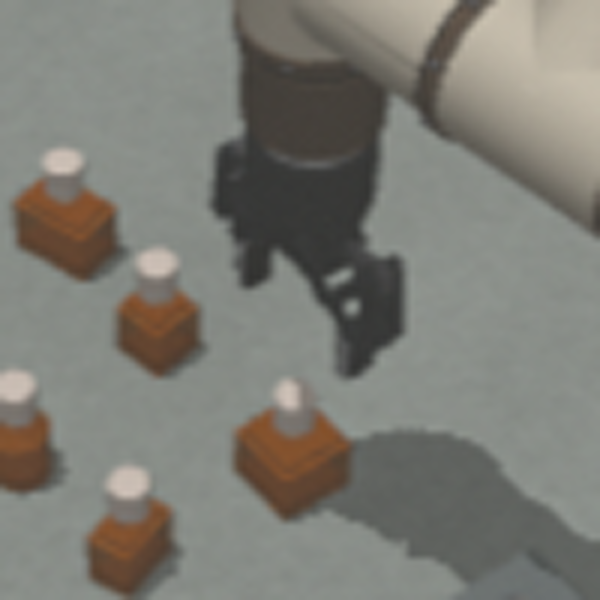

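The gripper is above square_l (crop (293,450)), with its fingers spread on both sides of the body. I'll squeeze the body to square it up.

```bash
sed -i 's/if best is None or abs(q6)<abs(best\[0\]): best=(q6,p)/w=abs((p-cur+np.pi)%(2*np.pi)-np.pi)+(9 if abs(q6-.28)>2.7 else 0)\n        if best is None or w<best[2]: best=(q6,p,w)/; s/q6,p=best;/q6,p,_=best;/' h.py; python3 -c "
from h import *
go(441,-126,17,1.54)"
```

```text
d [  0.5   0.7 113.4] r [ 0.     0.003 -0.   ] q6 1.82 rows>= 1.8
```

Request:
servo_tool(
  rows=[
    [[84,2,0.5,50,0,0,0],[84,2,0.5,90,0,0,0],[84,2,0.5,107,0,0,0],[84,2,0.5,112,0,0,0],[84,2,0.5,112,0,0,0],[48,2,0.5,112,0,0,0],[48,2,0.5,112,0,0,0],[48,2,0.5,112,0,0,0],[48,2,0.5,112,0,0,0],[48,2,0.5,112,0,0,0]],
  ],
)

```text
clock: 8.43
position: [444.2, -126.1, 20.7]
ee_rot: [1.0, -0.016, 0.001, -0.0]
contact_force: [-0.6, 1.5, 6.1]
gripper_width: 52.8
grasp_force: 63.5
```

```bash
python3 -c "
from h import *
print(arm.read_state())
go(441,-126,55,-.03)"
```

```text
{'clock': 8.425, 'joints': array([ 7.68746058e-02,  3.96444642e-01, -6.41540813e-01,  3.63885905e-04,
       -5.30330628e-01,  1.46222545e+00]), 'joint_vel': array([-0.00055364, -0.0001613 , -0.00164479, -0.00091844,  0.00047349,
       -0.0002497 ]), 'joint_efforts': array([-4.20471998e-01, -2.86860108e+01,  9.67915356e+00,  2.14236461e+00,
        2.89830649e-01,  2.36580789e-02]), 'position': array([ 444.17304039, -126.11524705,   20.68542767]), 'ee_rot': array([ 9.99876121e-01, -1.56906434e-02,  1.24333385e-03, -2.29942836e-05]), 'contact_force': array([-0.58653258,  1.53336618,  6.05765328]), 'wrist_torque': array([ 0.33390517,  0.2808265 , -0.02783466]), 'grasp_force': 63.451337814331055, 'gripper_width': 52.78293003775247}
d [ -3.1  -0.  -34.3] r [-0.002 -0.002  1.569] q6 0.25 rows>= 8.4
```

Request:
servo_tool(
  rows=[
    [[70,0,0,0,0,0,0],[70,0,0,0,0,0,0],[70,-3,0,-30,0,0,0.18],[70,-3,0,-34,0,0,0.36],[70,-3,0,-34,0,0,0.54],[70,-3,0,-34,0,0,0.72],[70,-3,0,-34,0,0,0.9],[50,-3,0,-34,0,0,1.08],[50,-3,0,-34,0,0,1.26],[50,-3,0,-34,0,0,1.44]],
  ],
)

```text
clock: 9.68
position: [440.2, -126.2, 53.2]
ee_rot: [0.739, -0.673, -0.0, 0.0]
contact_force: [0.4, 0.4, 0.1]
gripper_width: 49.9
grasp_force: 0.0
```

Request:
servo_tool(
  rows=[
    [[50,0,0,0,0,0,0.129],[50,0,0,0,0,0,0.129],[20,0,0,0,0,0,0.129],[20,0,0,0,0,0,0.129],[20,0,0,0,0,0,0.129],[20,0,0,0,0,0,0.129]],
  ],
)

```text
clock: 10.42
position: [440.7, -126.1, 53.5]
ee_rot: [-0.697, 0.717, -0.0, 0.0]
contact_force: [2.1, -0.3, 0.4]
gripper_width: 24.2
grasp_force: 58.8
```

```bash
cat >> h.py <<'E'
def blk(k,z,phi0=0.,s=None):
    b=mix(POSE,[[*BLK[k],68]])[0]; return go(b[0],b[1],z,phi0-.064)
def st():
    s=arm.read_state()
    for k in("clock","position","contact_force","wrist_torque","gripper_width","grasp_force"): print(k,np.round(s[k],2))
E
python3 -c "
from h import *
st()
blk('sq',150,0)"
```

```text
clock 10.42
position [ 440.72 -126.1    53.46]
contact_force [ 2.11 -0.26  0.38]
wrist_torque [-0.15 -0.31 -0.  ]
gripper_width 24.15
grasp_force 58.77
d [-230.3 -115.6  -96.4] r [-0.001  0.     0.034] q6 -0.24 rows>= 4.4
```

Request:
servo_tool(
  rows=[
    [[20,0,0,-62,0,0,0],[20,0,0,-120,0,0,0],[20,-120,-58,-120,0,0,0.034],[20,-230,-116,-120,0,0,0.034],[20,-230,-116,-120,0,0,0.034],[20,-230,-116,-120,0,0,0.034],[20,-230,-116,-96,0,0,0.034],[20,-230,-116,-96,0,0,0.034],[20,-230,-116,-96,0,0,0.034]],
  ],
)

```text
clock: 11.55
position: [562.6, 99.5, 149.3]
ee_rot: [-0.684, 0.73, 0.0, -0.001]
contact_force: [0.5, 0.2, -1.6]
gripper_width: 24.7
grasp_force: 59.9
```

```bash
python3 -c "
from h import *
st()
im=shot('scene','s3');crop(im,246,370,150,250,6,'s3c')
blk('sq',123,0)"
```

```text
clock 11.55
position [562.6   99.53 149.29]
contact_force [ 0.47  0.17 -1.58]
wrist_torque [ 0.   -0.05 -0.04]
gripper_width 24.65
grasp_force 59.87
d [-1.2  0.1 26.9] r [-0.    -0.    -0.001] q6 -0.24 rows>= 0.4
```

View pics/s3c.png

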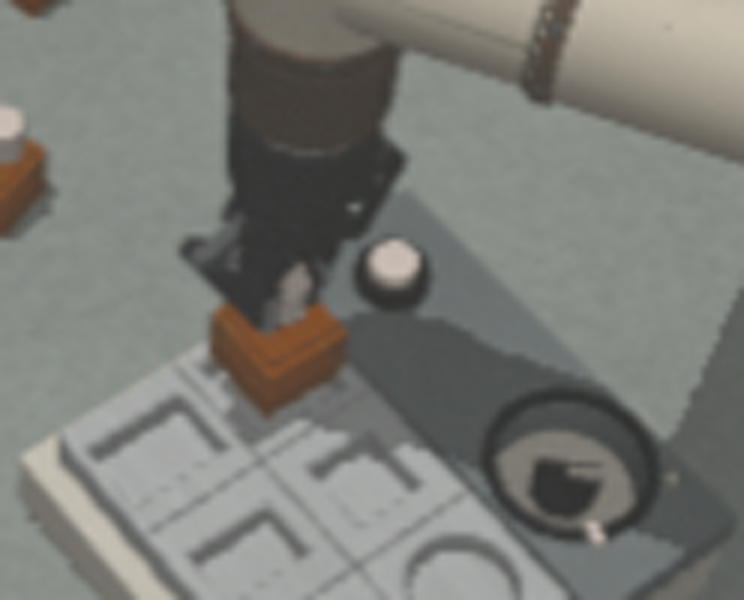

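The bottle is square over its pocket (crop (270,360)) and the knob pointer is at the stop dot. I'll lower it in.

Request:
servo_tool(
  rows=[
    [[20,-1,0,6,0,0,0],[20,-1,0,10,0,0,0],[20,-1,0,14,0,0,0],[20,-1,0,18,0,0,0],[20,-1,0,22,0,0,0],[20,-1,0,24,0,0,0]],
  ],
)

```text
clock: 12.35
position: [563.1, 101.3, 124.9]
ee_rot: [-0.684, 0.729, 0.0, -0.0]
contact_force: [0.2, -0.2, -3.6]
gripper_width: 24.2
grasp_force: 59.9
```

```bash
python3 -c "
from h import *
st()"
```

```text
clock 12.35
position [563.11 101.28 124.9 ]
contact_force [ 0.22 -0.19 -3.61]
wrist_torque [-0.03  0.06 -0.03]
gripper_width 24.24
grasp_force 59.94
```

Request:
servo_tool(
  rows=[
    [[20,0,0,3,0,0,0],[20,0,0,3.5,0,0,0],[20,0,0,3.5,0,0,0],[42,0,0,3.5,0,0,0],[42,0,0,3.5,0,0,0],[42,0,0,-30,0,0,0],[42,0,0,-80,0,0,0],[42,0,0,-80,0,0,0],[42,0,0,-80,0,0,0]],
  ],
)

```text
clock: 13.48
position: [563.0, 101.3, 205.4]
ee_rot: [-0.684, 0.729, 0.0, 0.0]
contact_force: [-0.8, -0.4, -0.6]
gripper_width: 42.0
grasp_force: 0.0
```

```bash
cat >> h.py <<'E'
def near(n,im,xy):
    u=proj(n,[[xy[0],xy[1],82]])[0]; u=u.round().astype(int)
    c=[c for c in caps(n,im,(u[0]-16,u[0]+17,u[1]-16,u[1]+17)) ]
    c=[(np.linalg.norm(ray(n,k[:2],82)[0][:2]-xy),ray(n,k[:2],82)[0][:2].round(1),k[2]) for k in c]
    return min(c,key=lambda t:t[0]) if c else None
def find(*xy,extra=()):
    I={n:shot(n) for n in("top","scene")}
    for q in (xy,*extra):
        print(q,[near(n,I[n],np.array(q)) for n in I])
E
python3 -c "
from h import *
find(436.8,-265.2,extra=[(563,100.7)])
go(436.8,-265.2,150,.09+np.pi/2)
st()"
```

```text
(436.8, -265.2) [(np.float64(1.7604615151647522), array([ 438.3, -264.4]), np.float64(26.984375)), (np.float64(1.8242595497501597), array([ 435.1, -266. ]), np.float64(32.328125))]
(563, 100.7) [(np.float64(50.207189776867345), array([572.6,  51.4]), np.float64(77.328125)), (np.float64(49.38605426026742), array([532.4,  61.9]), np.float64(21.984375))]
d [373.5 101.9  54.7] r [ 1.000e-03 -2.000e-03  1.417e+00] q6 -0.94 rows>= 7.6
clock 13.58
position [562.51 101.07 204.18]
contact_force [ 0.32 -0.23 -0.07]
wrist_torque [ 0.03 -0.02 -0.01]
gripper_width 41.95
grasp_force 0.0
```

Request:
servo_tool(
  rows=[
    [[75,373,102,0,0,0,1.417],[75,373,102,0,0,0,1.417],[75,373,102,0,0,0,1.417],[75,373,102,0,0,0,1.417],[75,373,102,0,0,0,1.417],[75,373,102,20,0,0,1.417],[75,373,102,55,0,0,1.417],[75,373,102,55,0,0,1.417],[75,373,102,55,0,0,1.417],[75,373,102,55,0,0,1.417]],
  ],
)

```text
clock: 14.82
position: [437.8, -264.3, 150.2]
ee_rot: [-0.046, 0.999, -0.0, -0.0]
contact_force: [-0.1, 0.1, 0.9]
gripper_width: 74.8
grasp_force: 0.0
```

```bash
python3 -c "
from h import *
go(436.8,-265.2,20,.09+np.pi/2)"
```

```text
d [  1.   -0.8 130.2] r [-0.    -0.     0.002] q6 -0.94 rows>= 2.1
```

Request:
servo_tool(
  rows=[
    [[75,1,-1,62,0,0,0],[75,1,-1,110,0,0,0],[75,1,-1,126,0,0,0],[75,1,-1,130,0,0,0],[75,1,-1,130,0,0,0],[34,1,-1,130,0,0,0],[34,1,-1,130,0,0,0],[34,1,-1,130,0,0,0],[34,1,-1,130,0,0,0],[34,1,-1,130,0,0,0]],
  ],
)

```text
clock: 16.08
position: [437.6, -265.7, 21.5]
ee_rot: [-0.045, 0.999, -0.0, 0.001]
contact_force: [-0.0, 0.3, 6.1]
gripper_width: 39.0
grasp_force: 61.9
```

Request:
servo_tool(
  rows=[
    [[65,0,0,0,0,0,0],[65,0,0,0,0,0,0],[65,0,0,-33,0,0,-0.18],[65,0,0,-33,0,0,-0.36],[65,0,0,-33,0,0,-0.54],[65,0,0,-33,0,0,-0.72],[50,0,0,-33,0,0,-0.9],[50,0,0,-33,0,0,-1.08],[50,0,0,-33,0,0,-1.26],[50,0,0,-33,0,0,-1.44]],
  ],
)

```text
clock: 17.32
position: [436.4, -265.4, 53.0]
ee_rot: [-0.695, 0.719, 0.0, -0.0]
contact_force: [-0.3, 0.1, -0.0]
gripper_width: 50.2
grasp_force: 0.0
```

Request:
servo_tool(
  rows=[
    [[50,0,0,0,0,0,-0.131],[50,0,0,0,0,0,-0.131],[20,0,0,0,0,0,-0.131],[20,0,0,0,0,0,-0.131],[20,0,0,0,0,0,-0.131],[20,0,0,0,0,0,-0.131]],
  ],
)

```text
clock: 18.08
position: [436.8, -265.5, 53.3]
ee_rot: [0.738, -0.675, 0.0, -0.0]
contact_force: [0.2, 0.8, 1.1]
gripper_width: 24.5
grasp_force: 58.7
```

```bash
python3 -c "
from h import *
st()
blk('ss',150,0)"
```

```text
clock 18.08
position [ 436.79 -265.51   53.35]
contact_force [0.16 0.79 1.1 ]
wrist_torque [ 0.   -0.13  0.03]
gripper_width 24.53
grasp_force 58.74
d [-432.5 -170.7  -96.6] r [-0.    -0.     0.154] q6 -0.37 rows>= 7.6
```

Request:
servo_tool(
  rows=[
    [[20,0,0,-60,0,0,0],[20,0,0,-120,0,0,0],[20,-40,-16,-170,0,0,0.154],[20,-432,-171,-170,0,0,0.154],[20,-432,-171,-170,0,0,0.154],[20,-432,-171,-170,0,0,0.154],[20,-432,-171,-170,0,0,0.154],[20,-432,-171,-170,0,0,0.154],[20,-432,-171,-170,0,0,0.154],[20,-432,-171,-170,0,0,0.154]],
  ],
)

```text
clock: 19.32
position: [568.0, 182.5, 222.6]
ee_rot: [-0.684, 0.729, 0.0, -0.001]
contact_force: [0.2, -1.2, -1.7]
gripper_width: 24.4
grasp_force: 59.5
```

Request:
servo_tool(
  rows=[
    [[20,0,0,0,0,0,0],[20,0,0,40,0,0,0],[20,0,0,70,0,0,0],[20,0,0,70,0,0,0],[20,0,0,70,0,0,0]],
  ],
)

```text
clock: 19.95
position: [568.9, 179.8, 154.6]
ee_rot: [-0.684, 0.729, -0.0, 0.001]
contact_force: [0.4, 0.7, -1.0]
gripper_width: 24.1
grasp_force: 59.3
```

```bash
python3 -c "
from h import *
st()
blk('ss',121.5,0)"
```

```text
clock 19.95
position [568.86 179.79 154.63]
contact_force [ 0.43  0.71 -0.98]
wrist_torque [-0.02  0.01 -0.06]
gripper_width 24.14
grasp_force 59.28
d [-0.7  0.9 33.1] r [-0.002  0.    -0.   ] q6 -0.37 rows>= 0.5
```

Request:
servo_tool(
  rows=[
    [[20,-0.5,0.5,10,0,0,0],[20,-0.5,0.5,15,0,0,0],[20,-0.5,0.5,20,0,0,0],[20,-0.5,0.5,25,0,0,0],[20,-0.5,0.5,29,0,0,0],[20,-0.5,0.5,29,0,0,0]],
  ],
)

```text
clock: 20.7
position: [567.5, 180.6, 123.9]
ee_rot: [-0.684, 0.729, 0.0, -0.0]
contact_force: [0.5, 0.1, -1.1]
gripper_width: 24.4
grasp_force: 59.3
```

```bash
python3 -c "
from h import *
st()"
```

```text
clock 20.7
position [567.51 180.57 123.87]
contact_force [ 0.5   0.15 -1.14]
wrist_torque [ 0.02 -0.01 -0.05]
gripper_width 24.41
grasp_force 59.28
```

Request:
servo_tool(
  rows=[
    [[20,0,0,2,0,0,0],[20,0,0,2.5,0,0,0],[20,0,0,2.5,0,0,0],[42,0,0,2.5,0,0,0],[42,0,0,2.5,0,0,0],[42,0,0,-30,0,0,0],[42,0,0,-80,0,0,0],[42,0,0,-80,0,0,0],[42,0,0,-80,0,0,0]],
  ],
)

```text
clock: 21.82
position: [567.3, 180.6, 204.3]
ee_rot: [-0.684, 0.729, 0.0, 0.0]
contact_force: [0.6, 0.2, 0.0]
gripper_width: 41.9
grasp_force: 0.0
```

```bash
python3 -c "
from h import *
find(563,-138.4)
go(563,-138.4,150,.275+np.pi/2)
st()"
```

```text
(563, -138.4) [(np.float64(1.0489411354937663), array([ 564., -138.]), np.float64(29.375)), (np.float64(0.9111403652272084), array([ 562.2, -138.8]), np.float64(37.359375))]
d [318.3 -16.6  53.4] r [ 1.000e-03 -2.000e-03  1.232e+00] q6 -1.05 rows>= 6.6
clock 21.92
position [566.96 180.33 203.03]
contact_force [-0.25  0.07 -0.06]
wrist_torque [ 0.01 -0.03  0.04]
gripper_width 41.75
grasp_force 0.0
```

Request:
servo_tool(
  rows=[
    [[65,318,-17,0,0,0,1.232],[65,318,-17,0,0,0,1.232],[65,318,-17,0,0,0,1.232],[65,318,-17,0,0,0,1.232],[65,318,-17,0,0,0,1.232],[65,318,-17,20,0,0,1.232],[65,318,-17,53,0,0,1.232],[65,318,-17,53,0,0,1.232],[65,318,-17,53,0,0,1.232],[65,318,-17,53,0,0,1.232]],
  ],
)

```text
clock: 23.18
position: [565.2, -137.5, 152.7]
ee_rot: [-0.138, 0.99, -0.0, 0.001]
contact_force: [-0.4, 0.0, 0.9]
gripper_width: 65.0
grasp_force: 0.0
```

```bash
python3 -c "
from h import *
go(563,-138.4,20,.275+np.pi/2)"
```

```text
d [ 2.700e+00 -1.000e-01  1.326e+02] r [-0.001  0.002  0.001] q6 -1.05 rows>= 2.1
```

Request:
servo_tool(
  rows=[
    [[65,1.5,0,62,0,0,0],[65,1.5,0,110,0,0,0],[65,1.5,0,128,0,0,0],[65,1.5,0,132,0,0,0],[65,1.5,0,132,0,0,0],[26,1.5,0,132,0,0,0],[26,1.5,0,132,0,0,0],[26,1.5,0,132,0,0,0],[26,1.5,0,132,0,0,0],[26,1.5,0,132,0,0,0]],
  ],
)

```text
clock: 24.42
position: [563.8, -138.1, 20.7]
ee_rot: [-0.137, 0.991, -0.0, 0.001]
contact_force: [-1.3, 1.5, 6.6]
gripper_width: 31.0
grasp_force: 60.5
```

Request:
servo_tool(
  rows=[
    [[60,0,0,0,0,0,0],[60,0,0,0,0,0,0],[60,0,0,-33,0,0,-0.18],[60,0,0,-33,0,0,-0.36],[60,0,0,-33,0,0,-0.54],[60,0,0,-33,0,0,-0.72],[50,0,0,-33,0,0,-0.9],[50,0,0,-33,0,0,-1.08],[50,0,0,-33,0,0,-1.26],[50,0,0,-33,0,0,-1.44]],
  ],
)

```text
clock: 25.68
position: [562.6, -138.2, 51.9]
ee_rot: [0.758, -0.652, -0.0, 0.0]
contact_force: [-0.0, 1.2, 0.4]
gripper_width: 50.1
grasp_force: 0.0
```

Request:
servo_tool(
  rows=[
    [[50,0,0,0,0,0,-0.131],[50,0,0,0,0,0,-0.131],[20,0,0,0,0,0,-0.131],[20,0,0,0,0,0,-0.131],[20,0,0,0,0,0,-0.131],[20,0,0,0,0,0,-0.131]],
  ],
)

```text
clock: 26.42
position: [563.0, -138.2, 52.3]
ee_rot: [0.797, -0.604, 0.0, -0.0]
contact_force: [0.5, 0.3, -1.0]
gripper_width: 24.4
grasp_force: 58.8
```

```bash
python3 -c "
from h import *
st()
blk('sl',150,0)"
```

```text
clock 26.42
position [ 562.95 -138.16   52.31]
contact_force [ 0.54  0.29 -1.  ]
wrist_torque [ 0.03 -0.14 -0.06]
gripper_width 24.41
grasp_force 58.75
d [-278.8 -166.8  -97.7] r [-0.     0.     0.339] q6 -0.33 rows>= 5.4
```

Request:
servo_tool(
  rows=[
    [[20,0,0,-60,0,0,0],[20,0,0,-120,0,0,0],[20,-30,-16,-170,0,0,0.1],[20,-279,-167,-170,0,0,0.339],[20,-279,-167,-170,0,0,0.339],[20,-279,-167,-170,0,0,0.339],[20,-279,-167,-170,0,0,0.339],[20,-279,-167,-170,0,0,0.339],[20,-279,-167,-170,0,0,0.339],[20,-279,-167,-130,0,0,0.339]],
  ],
)

```text
clock: 27.68
position: [649.5, 176.5, 184.9]
ee_rot: [-0.684, 0.729, -0.001, 0.003]
contact_force: [0.1, -0.1, -3.0]
gripper_width: 24.7
grasp_force: 59.6
```

Request:
servo_tool(
  rows=[
    [[20,0,0,32,0,0,0],[20,0,0,32,0,0,0],[20,0,0,32,0,0,0],[20,0,0,32,0,0,0]],
  ],
)

```text
clock: 28.18
position: [648.8, 175.7, 152.5]
ee_rot: [-0.684, 0.729, -0.001, 0.002]
contact_force: [0.5, 0.4, -2.3]
gripper_width: 24.2
grasp_force: 59.3
```

```bash
python3 -c "
from h import *
st()
blk('sl',120.5,0)"
```

```text
clock 28.18
position [648.83 175.75 152.46]
contact_force [ 0.49  0.36 -2.33]
wrist_torque [-0.03  0.01  0.05]
gripper_width 24.25
grasp_force 59.34
d [ 0.5  1.  32. ] r [-0.003  0.002 -0.   ] q6 -0.33 rows>= 0.5
```

Request:
servo_tool(
  rows=[
    [[20,0,0.5,10,0,0,0],[20,0,0.5,15,0,0,0],[20,0,0.5,20,0,0,0],[20,0,0.5,25,0,0,0],[20,0,0.5,29,0,0,0],[20,0,0.5,29,0,0,0]],
  ],
)

```text
clock: 28.92
position: [647.3, 175.6, 120.9]
ee_rot: [-0.684, 0.729, 0.0, -0.0]
contact_force: [0.2, -0.7, -2.1]
gripper_width: 24.3
grasp_force: 59.6
```

```bash
python3 -c "
from h import *
st()"
```

```text
clock 28.92
position [647.26 175.63 120.92]
contact_force [ 0.18 -0.66 -2.08]
wrist_torque [-0.02  0.01 -0.01]
gripper_width 24.35
grasp_force 59.57
```

Request:
servo_tool(
  rows=[
    [[20,0,0,0.5,0,0,0],[42,0,0,0.5,0,0,0],[42,0,0,0.5,0,0,0],[42,0,0,-30,0,0,0],[42,0,0,-85,0,0,0],[42,0,0,-85,0,0,0],[42,0,0,-85,0,0,0]],
  ],
)

```text
clock: 29.8
position: [647.1, 175.7, 206.6]
ee_rot: [-0.684, 0.729, 0.0, 0.0]
contact_force: [-0.4, -1.1, -0.5]
gripper_width: 42.1
grasp_force: 0.0
```

```bash
python3 -c "
from h import *
find(426.8,-375.2)
go(426.8,-375.2,150,.24)
im=shot('scene','s4');crop(im,180,380,80,280,3,'s4c')"
```

```text
(426.8, -375.2) [(np.float64(1.5761024516293571), array([ 428. , -374.2]), np.float64(29.65625)), (np.float64(1.5327223213357666), array([ 425.4, -375.9]), np.float64(31.96875))]
d [563.6 183.9  55.9] r [ 0.002 -0.001 -0.304] q6 0.96 rows>= 9.5
```

View pics/s4c.png

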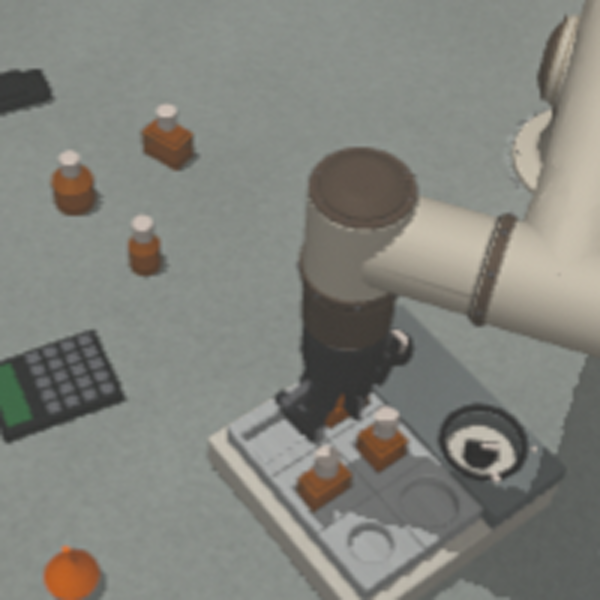

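Slab and square_s are seated at crop (325,475) and (382,437), and square_l is hidden behind the gripper. Three bottles remain, not knocked. Next is oblong.

Request:
servo_tool(
  rows=[
    [[72,564,184,0,0,0,-0.304],[72,564,184,0,0,0,-0.304],[72,564,184,0,0,0,-0.304],[72,564,184,0,0,0,-0.304],[72,564,184,0,0,0,-0.304],[72,564,184,0,0,0,-0.304],[72,564,184,0,0,0,-0.304],[72,564,184,0,0,0,-0.304],[72,564,184,30,0,0,-0.304],[72,564,184,56,0,0,-0.304]],
  ],
)

```text
clock: 31.2
position: [427.0, -378.1, 150.3]
ee_rot: [0.786, -0.618, 0.001, -0.0]
contact_force: [-0.3, 0.9, -0.8]
gripper_width: 72.1
grasp_force: 0.0
```

Request:
servo_tool(
  rows=[
    [[72,0,0,0,0,0,0],[72,0,0,0,0,0,0],[72,0,0,0,0,0,0]],
  ],
)

```text
clock: 31.58
position: [428.7, -374.9, 151.3]
ee_rot: [0.787, -0.617, 0.001, -0.0]
contact_force: [1.1, 0.2, 0.3]
gripper_width: 71.9
grasp_force: 0.0
```

```bash
python3 -c "
from h import *
go(426.8,-375.2,20,.24)"
```

```text
d [ -0.4   2.1 131.3] r [-0.001 -0.001  0.002] q6 0.96 rows>= 2.1
```

Request:
servo_tool(
  rows=[
    [[72,0,1,62,0,0,0],[72,0,1,110,0,0,0],[72,0,1,127,0,0,0],[72,0,1,131,0,0,0],[72,0,1,131,0,0,0],[34,0,1,131,0,0,0],[34,0,1,131,0,0,0],[34,0,1,131,0,0,0],[34,0,1,131,0,0,0],[34,0,1,131,0,0,0]],
  ],
)

```text
clock: 32.83
position: [427.6, -376.0, 20.8]
ee_rot: [0.787, -0.617, 0.001, -0.0]
contact_force: [-0.0, 1.5, 6.1]
gripper_width: 38.6
grasp_force: 61.8
```

Request:
servo_tool(
  rows=[
    [[65,0,0,0,0,0,0],[65,0,0,0,0,0,0],[65,0,0,-33,0,0,0.18],[65,0,0,-33,0,0,0.36],[65,0,0,-33,0,0,0.54],[65,0,0,-33,0,0,0.72],[50,0,0,-33,0,0,0.9],[50,0,0,-33,0,0,1.08],[50,0,0,-33,0,0,1.26],[50,0,0,-33,0,0,1.44]],
  ],
)

```text
clock: 34.08
position: [426.4, -375.5, 52.0]
ee_rot: [-0.181, 0.983, 0.0, -0.0]
contact_force: [0.9, -0.3, 0.4]
gripper_width: 50.1
grasp_force: 0.0
```

Request:
servo_tool(
  rows=[
    [[50,0,0,0,0,0,0.131],[50,0,0,0,0,0,0.131],[20,0,0,0,0,0,0.131],[20,0,0,0,0,0,0.131],[20,0,0,0,0,0,0.131],[20,0,0,0,0,0,0.131]],
  ],
)

```text
clock: 34.83
position: [426.5, -375.4, 52.3]
ee_rot: [-0.12, 0.993, 0.0, -0.0]
contact_force: [-1.0, 3.0, 0.4]
gripper_width: 24.8
grasp_force: 58.7
```

```bash
python3 -c "
from h import *
st()
blk('ob',150,0)"
```

```text
clock 34.83
position [ 426.51 -375.45   52.33]
contact_force [-0.99  3.    0.42]
wrist_torque [0.44 0.13 0.04]
gripper_width 24.75
grasp_force 58.73
d [-322.1  406.1  -97.6] r [ 0.    -0.    -1.267] q6 -0.21 rows>= 8.4
```

Request:
servo_tool(
  rows=[
    [[20,0,0,-60,0,0,0],[20,0,0,-120,0,0,-0.1],[20,-30,40,-170,0,0,-0.28],[20,-322,406,-170,0,0,-1.267],[20,-322,406,-170,0,0,-1.267],[20,-322,406,-170,0,0,-1.267],[20,-322,406,-170,0,0,-1.267],[20,-322,406,-170,0,0,-1.267],[20,-322,406,-170,0,0,-1.267],[20,-322,406,-170,0,0,-1.267]],
  ],
)

```text
clock: 36.08
position: [627.9, 64.0, 220.9]
ee_rot: [-0.684, 0.729, 0.0, -0.0]
contact_force: [0.8, 0.5, -1.8]
gripper_width: 24.6
grasp_force: 59.9
```

```bash
python3 -c "
from h import *
blk('ob',152,0)"
```

```text
d [-32.4 -13.   68.9] r [ 0.001 -0.     0.   ] q6 -0.21 rows>= 1.2
```

Request:
servo_tool(
  rows=[
    [[20,0,0,0,0,0,0],[20,0,0,0,0,0,0],[20,0,0,0,0,0,0]],
  ],
)

```text
clock: 36.45
position: [627.1, 61.0, 221.6]
ee_rot: [-0.684, 0.73, 0.0, -0.0]
contact_force: [-0.2, 0.7, -1.9]
gripper_width: 24.4
grasp_force: 59.9
```

```bash
python3 -c "
from h import *
blk('ob',152,0)"
```

```text
d [-35.6 -13.5  69.5] r [ 0.001 -0.    -0.001] q6 -0.21 rows>= 1.3
```

Request:
servo_tool(
  rows=[
    [[20,-35.5,-13.5,0,0,0,0],[20,-35.5,-13.5,30,0,0,0],[20,-35.5,-13.5,66,0,0,0],[20,-35.5,-13.5,69,0,0,0],[20,-35.5,-13.5,69,0,0,0],[20,-35.5,-13.5,69,0,0,0]],
  ],
)

```text
clock: 37.2
position: [644.6, 96.5, 155.1]
ee_rot: [-0.684, 0.729, -0.001, 0.002]
contact_force: [0.2, 0.0, -2.3]
gripper_width: 24.2
grasp_force: 59.9
```

```bash
python3 -c "
from h import *
blk('ob',120.5,0)"
```

```text
d [ 1.1  1.8 34.6] r [-0.004  0.001 -0.   ] q6 -0.21 rows>= 0.6
```

Request:
servo_tool(
  rows=[
    [[20,0,0.5,8,0,0,0],[20,0,0.5,13,0,0,0],[20,0,0.5,18,0,0,0],[20,0,0.5,23,0,0,0],[20,0,0.5,28,0,0,0],[20,0,0.5,30,0,0,0],[20,0,0.5,30,0,0,0]],
  ],
)

```text
clock: 38.08
position: [643.0, 96.7, 122.4]
ee_rot: [-0.684, 0.729, 0.0, -0.0]
contact_force: [0.7, -0.6, -5.0]
gripper_width: 24.5
grasp_force: 59.8
```

```bash
python3 -c "
from h import *
st()"
```

```text
clock 38.08
position [642.99  96.67 122.39]
contact_force [ 0.73 -0.61 -5.02]
wrist_torque [-0.29 -0.65  0.06]
gripper_width 24.46
grasp_force 59.83
```

Request:
servo_tool(
  rows=[
    [[20,0.7,0,1,0,0,0],[20,0.7,0,2,0,0,0],[20,0.7,0,2,0,0,0]],
  ],
)

```text
clock: 38.45
position: [643.0, 96.1, 120.9]
ee_rot: [-0.684, 0.729, -0.0, 0.0]
contact_force: [2.1, -0.7, -2.0]
gripper_width: 24.5
grasp_force: 59.8
```

```bash
python3 -c "
from h import *
st()"
```

```text
clock 38.45
position [642.96  96.13 120.92]
contact_force [ 2.11 -0.69 -2.05]
wrist_torque [ 0.03 -0.39  0.02]
gripper_width 24.54
grasp_force 59.84
```

Home. I'll release it and go for round_s.

Request:
servo_tool(
  rows=[
    [[20,0,0,0.5,0,0,0],[42,0,0,0.5,0,0,0],[42,0,0,0.5,0,0,0],[42,0,0,-30,0,0,0],[42,0,0,-85,0,0,0],[42,0,0,-85,0,0,0],[42,0,0,-85,0,0,0]],
  ],
)

```text
clock: 39.33
position: [642.5, 96.0, 206.0]
ee_rot: [-0.684, 0.729, 0.0, 0.0]
contact_force: [0.5, 0.5, 0.6]
gripper_width: 42.1
grasp_force: 0.0
```

```bash
python3 -c "
from h import *
find(569.4,-241.8,extra=[(574.5,-387.3)])
go(569.4,-241.8,150,1.507)"
```

```text
(569.4, -241.8) [(np.float64(1.1134267231581039), array([ 570.4, -241.3]), np.float64(29.21875)), (np.float64(1.2041554316912984), array([ 568.4, -242.4]), np.float64(38.34375))]
(574.5, -387.3) [(np.float64(1.2305812765204514), array([ 575.6, -386.7]), np.float64(24.21875)), (np.float64(1.4087991588519715), array([ 573.5, -388.3]), np.float64(37.25))]
d [341.5  50.7  55. ] r [ 1.00e-03 -3.00e-03  1.57e+00] q6 -1.23 rows>= 8.4
```

Request:
servo_tool(
  rows=[
    [[50,341.5,50.7,0,0,0,0],[50,341.5,50.7,0,0,0,0],[50,341.5,50.7,0,0,0,0],[50,341.5,50.7,0,0,0,0],[50,341.5,50.7,0,0,0,0],[50,341.5,50.7,20,0,0,0],[50,341.5,50.7,55,0,0,0],[50,341.5,50.7,55,0,0,0],[50,341.5,50.7,55,0,0,0]],
  ],
)

```text
clock: 40.55
position: [571.1, -241.5, 151.4]
ee_rot: [-0.685, 0.729, -0.0, -0.0]
contact_force: [0.4, -0.4, 0.3]
gripper_width: 49.9
grasp_force: 0.0
```

```bash
python3 -c "
from h import *
go(569.4,-241.8,53,-.064)"
```

```text
d [ 0.3  1.7 98.4] r [-0.    -0.001  0.001] q6 0.34 rows>= 1.6
```

Request:
servo_tool(
  rows=[
    [[50,0,1,50,0,0,0],[50,0,1,85,0,0,0],[50,0,1,98,0,0,0],[50,0,1,98,0,0,0],[20,0,1,98,0,0,0],[20,0,1,98,0,0,0],[20,0,1,98,0,0,0],[20,0,1,98,0,0,0]],
  ],
)

```text
clock: 41.55
position: [570.7, -241.8, 55.1]
ee_rot: [-0.684, 0.729, -0.002, 0.001]
contact_force: [-0.9, 0.5, 6.3]
gripper_width: 24.4
grasp_force: 58.8
```

```bash
python3 -c "
from h import *
st()
blk('rs',150,0)"
```

```text
clock 41.55
position [ 570.69 -241.81   55.07]
contact_force [-0.93  0.51  6.29]
wrist_torque [ 0.31  0.24 -0.07]
gripper_width 24.41
grasp_force 58.82
d [-501.2  -51.   -95.2] r [-0.004 -0.001  0.001] q6 -0.44 rows>= 8.2
```

Request:
servo_tool(
  rows=[
    [[20,0,0,-60,0,0,0],[20,0,0,-120,0,0,0],[20,-40,-4,-170,0,0,0],[20,-501,-51,-170,0,0,0],[20,-501,-51,-170,0,0,0],[20,-501,-51,-170,0,0,0],[20,-501,-51,-170,0,0,0],[20,-501,-51,-170,0,0,0],[20,-501,-51,-170,0,0,0],[20,-501,-51,-170,0,0,0]],
  ],
)

```text
clock: 42.8
position: [647.7, 230.6, 222.8]
ee_rot: [-0.684, 0.729, 0.0, 0.0]
contact_force: [1.0, -0.2, -0.7]
gripper_width: 24.4
grasp_force: 59.5
```

Request:
servo_tool(
  rows=[
    [[20,0,0,0,0,0,0],[20,0,0,0,0,0,0],[20,0,0,0,0,0,0]],
  ],
)

```text
clock: 43.18
position: [647.8, 227.4, 223.0]
ee_rot: [-0.684, 0.73, 0.0, -0.0]
contact_force: [1.4, -0.2, -1.6]
gripper_width: 24.3
grasp_force: 59.5
```

```bash
python3 -c "
from h import *
blk('rs',153,0)"
```

```text
d [-28.1  -3.4  70. ] r [ 0.    -0.    -0.001] q6 -0.44 rows>= 1.2
```

Request:
servo_tool(
  rows=[
    [[20,-28,-3.5,0,0,0,0],[20,-28,-3.5,30,0,0,0],[20,-28,-3.5,60,0,0,0],[20,-28,-3.5,70,0,0,0],[20,-28,-3.5,70,0,0,0],[20,-28,-3.5,70,0,0,0],[20,-28,-3.5,70,0,0,0]],
  ],
)

```text
clock: 44.05
position: [653.9, 256.6, 154.4]
ee_rot: [-0.684, 0.729, -0.0, 0.001]
contact_force: [0.4, -0.2, -1.5]
gripper_width: 24.2
grasp_force: 59.6
```

```bash
python3 -c "
from h import *
blk('rs',123.5,0)"
```

```text
d [ 1.4  0.8 30.9] r [-0.002  0.002 -0.   ] q6 -0.44 rows>= 0.5
```

Request:
servo_tool(
  rows=[
    [[20,0.7,0,8,0,0,0],[20,0.7,0,13,0,0,0],[20,0.7,0,18,0,0,0],[20,0.7,0,23,0,0,0],[20,0.7,0,28,0,0,0],[20,0.7,0,29,0,0,0],[20,0.7,0,29,0,0,0]],
  ],
)

```text
clock: 44.92
position: [653.5, 255.6, 123.5]
ee_rot: [-0.684, 0.729, -0.0, 0.0]
contact_force: [4.2, -1.5, -2.4]
gripper_width: 24.2
grasp_force: 59.4
```

```bash
python3 -c "
from h import *
st()"
```

```text
clock 44.92
position [653.5  255.63 123.54]
contact_force [ 4.22 -1.49 -2.43]
wrist_torque [-0.44 -1.21 -0.04]
gripper_width 24.15
grasp_force 59.37
```

Request:
servo_tool(
  rows=[
    [[20,0,-0.7,0.5,0,0,0],[20,0,-0.7,0.5,0,0,0],[42,0,-0.7,0.5,0,0,0],[42,0,-0.7,0.5,0,0,0],[42,0,-0.7,-30,0,0,0],[42,0,-0.7,-85,0,0,0],[42,0,-0.7,-85,0,0,0],[42,0,-0.7,-85,0,0,0]],
  ],
)

```text
clock: 45.92
position: [653.3, 255.7, 208.7]
ee_rot: [-0.684, 0.729, 0.0, -0.0]
contact_force: [0.1, -0.5, -0.9]
gripper_width: 41.9
grasp_force: 0.0
```

```bash
python3 -c "
from h import *
find(574.5,-387.3)
go(574.5,-387.3,150,-.064)"
```

```text
(574.5, -387.3) [(np.float64(1.2536449726761265), array([ 575.6, -386.6]), np.float64(24.703125)), (np.float64(1.1391634574953082), array([ 573.6, -388. ]), np.float64(33.90625))]
d [646.3  37.   58.1] r [ 0.003 -0.001 -0.   ] q6 0.53 rows>= 10.4
```

Request:
servo_tool(
  rows=[
    [[50,646,37,0,0,0,0],[50,646,37,0,0,0,0],[50,646,37,0,0,0,0],[50,646,37,0,0,0,0],[50,646,37,0,0,0,0],[50,646,37,0,0,0,0],[50,646,37,0,0,0,0],[50,646,37,0,0,0,0],[50,646,37,0,0,0,0],[50,646,37,0,0,0,0]],
  ],
)

```text
clock: 47.28
position: [577.3, -366.4, 207.2]
ee_rot: [-0.684, 0.729, 0.001, -0.001]
contact_force: [1.2, 0.2, -0.0]
gripper_width: 50.0
grasp_force: 0.0
```

Request:
servo_tool(
  rows=[
    [[50,0,0,50,0,0,0],[50,0,0,55,0,0,0],[50,0,0,55,0,0,0],[50,0,0,55,0,0,0]],
  ],
)

```text
clock: 47.78
position: [579.7, -364.4, 155.9]
ee_rot: [-0.685, 0.729, -0.002, 0.0]
contact_force: [0.0, 0.1, 0.0]
gripper_width: 50.1
grasp_force: 0.0
```

```bash
python3 -c "
from h import *
go(574.5,-387.3,54,-.064)"
```

```text
d [ 23.    4.1 101.9] r [-0.003 -0.002  0.002] q6 0.53 rows>= 1.7
```

Request:
servo_tool(
  rows=[
    [[50,22.5,3,0,0,0,0],[50,22.5,3,50,0,0,0],[50,22.5,3,85,0,0,0],[50,22.5,3,99,0,0,0],[50,22.5,3,99,0,0,0],[50,22.5,3,99,0,0,0],[20,22.5,3,99,0,0,0],[20,22.5,3,99,0,0,0],[20,22.5,3,99,0,0,0],[20,22.5,3,99,0,0,0]],
  ],
)

```text
clock: 49.02
position: [575.1, -387.6, 56.6]
ee_rot: [-0.684, 0.729, -0.002, 0.0]
contact_force: [1.8, 0.6, 5.7]
gripper_width: 24.5
grasp_force: 58.8
```

```bash
python3 -c "
from h import *
st()
blk('rl',150,0)"
```

```text
clock 49.02
position [ 575.06 -387.56   56.59]
contact_force [1.81 0.58 5.65]
wrist_torque [ 0.15 -0.11 -0.02]
gripper_width 24.47
grasp_force 58.78
d [-646.4   42.5  -94.6] r [-0.003 -0.002  0.001] q6 -0.49 rows>= 10.5
```

Request:
servo_tool(
  rows=[
    [[20,0,0,-60,0,0,0],[20,0,0,-120,0,0,0],[20,-40,3,-170,0,0,0],[20,-646,42.5,-170,0,0,0],[20,-646,42.5,-170,0,0,0],[20,-646,42.5,-170,0,0,0],[20,-646,42.5,-170,0,0,0],[20,-646,42.5,-170,0,0,0],[20,-646,42.5,-170,0,0,0],[20,-646,42.5,-170,0,0,0]],
  ],
)

```text
clock: 50.28
position: [571.8, 91.4, 223.5]
ee_rot: [-0.684, 0.729, 0.001, -0.001]
contact_force: [1.0, -0.5, -1.8]
gripper_width: 24.3
grasp_force: 59.7
```

Request:
servo_tool(
  rows=[
    [[20,0,0,0,0,0,0],[20,0,0,0,0,0,0],[20,0,0,0,0,0,0]],
  ],
)

```text
clock: 50.65
position: [572.6, 88.3, 224.0]
ee_rot: [-0.683, 0.73, 0.0, -0.001]
contact_force: [-0.1, 0.6, -1.3]
gripper_width: 24.1
grasp_force: 59.5
```

```bash
python3 -c "
from h import *
blk('rl',154,0)"
```

```text
d [-171.8   10.6   69.9] r [ 0.001 -0.    -0.002] q6 -0.49 rows>= 3.0
```

Request:
servo_tool(
  rows=[
    [[20,-172,10.5,0,0,0,0],[20,-172,10.5,0,0,0,0],[20,-172,10.5,0,0,0,0],[20,-172,10.5,0,0,0,0],[20,-172,10.5,40,0,0,0],[20,-172,10.5,70,0,0,0],[20,-172,10.5,70,0,0,0],[20,-172,10.5,70,0,0,0],[20,-172,10.5,70,0,0,0]],
  ],
)

```text
clock: 51.78
position: [574.6, 261.9, 156.5]
ee_rot: [-0.684, 0.73, -0.0, 0.002]
contact_force: [0.1, 1.2, -0.4]
gripper_width: 24.4
grasp_force: 59.4
```

```bash
python3 -c "
from h import *
blk('rl',125,0)"
```

```text
d [ 1.7  1.4 31.4] r [-0.003  0.002 -0.001] q6 -0.49 rows>= 0.5
```

Request:
servo_tool(
  rows=[
    [[20,0.7,0,8,0,0,0],[20,0.7,0,13,0,0,0],[20,0.7,0,18,0,0,0],[20,0.7,0,23,0,0,0],[20,0.7,0,28,0,0,0],[20,0.7,0,29.5,0,0,0],[20,0.7,0,29.5,0,0,0]],
  ],
)

```text
clock: 52.65
position: [573.4, 261.2, 124.9]
ee_rot: [-0.684, 0.729, 0.0, -0.0]
contact_force: [0.6, -0.7, -3.0]
gripper_width: 24.4
grasp_force: 59.6
```

```bash
python3 -c "
from h import *
st()"
```

```text
clock 52.65
position [573.43 261.15 124.85]
contact_force [ 0.62 -0.65 -2.98]
wrist_torque [-0.09 -0.03  0.02]
gripper_width 24.35
grasp_force 59.65
```

Request:
servo_tool(
  rows=[
    [[20,0,0,0.5,0,0,0],[42,0,0,0.5,0,0,0],[42,0,0,0.5,0,0,0],[42,0,0,-30,0,0,0],[42,0,0,-75,0,0,0],[42,0,0,-75,0,0,0],[42,0,0,-75,0,0,0]],
  ],
)

```text
clock: 53.52
position: [573.1, 261.1, 200.0]
ee_rot: [-0.684, 0.729, 0.0, 0.0]
contact_force: [0.8, 0.2, 0.2]
gripper_width: 42.1
grasp_force: 0.0
```

```bash
python3 -c "
from h import *
b=mix(POSE,[[-89,-90,95]])[0];print(b)
go(b[0],b[1],150,-.064)"
```

```text
[470.20655226  96.60709516  95.        ]
d [170.8  92.2  49.9] r [ 0.  0. -0.] q6 -0.27 rows>= 3.2
```

Request:
servo_tool(
  rows=[
    [[2,171,92,0,0,0,0],[2,171,92,0,0,0,0],[2,171,92,0,0,0,0],[2,171,92,0,0,0,0],[2,171,92,50,0,0,0],[2,171,92,70,0,0,0],[2,171,92,75,0,0,0],[2,171,92,75,0,0,0],[2,171,92,75,0,0,0]],
  ],
)

```text
clock: 54.65
position: [471.5, 96.9, 125.8]
ee_rot: [-0.684, 0.729, -0.0, 0.001]
contact_force: [1.0, -0.0, -0.4]
gripper_width: 2.1
grasp_force: 0.0
```

```bash
python3 -c "
from h import *
go(470.2,96.6,110,-.064); st()
im=shot('scene','s5');crop(im,246,370,170,290,5,'s5c')
find(653,255.2)
CAPZ=150
I={n:shot(n) for n in('top','scene')}
for k,v in BLK.items():
    o=[]
    for n in I:
        X=mix(POSE,[[*v,150]]); u=proj(n,X)[0].round().astype(int)
        c=caps(n,I[n],(u[0]-6,u[0]+7,u[1]-6,u[1]+7)); o.append([(ray(n,q[:2],150)[0]-X[0])[:2].round(1).tolist()+[int(q[2])] for q in c])
    print(k,o)
"
```

```text
d [ 0.4  1.3 15.8] r [-0.002  0.001  0.   ] q6 -0.27 rows>= 0.3
clock 54.65
position [471.48  96.94 125.78]
contact_force [ 0.95 -0.04 -0.36]
wrist_torque [-0.01  0.01 -0.  ]
gripper_width 2.06
grasp_force 0.0
(653, 255.2) [(np.float64(19.02294015291225), array([664.7, 270.2]), np.float64(28.875)), (np.float64(53.92897737526837), array([656.7, 309. ]), np.float64(49.484375))]
rs [[[0.5, 1.0, 28]], [[-4.3, -1.7, 100]]]
sl [[[0.2, 0.3, 30]], [[-2.1, -5.3, 111]]]
ob [[[-0.2, 1.1, 29]], [[-4.7, -0.8, 80]]]
rl [[[1.0, 1.1, 25]], [[-0.1, -3.6, 67]]]
ss [[[1.1, -0.9, 27]], [[2.0, -5.7, 69]]]
sq [[[1.4, 0.5, 31]], [[1.4, -0.5, 45]]]
```

View pics/s5c.png

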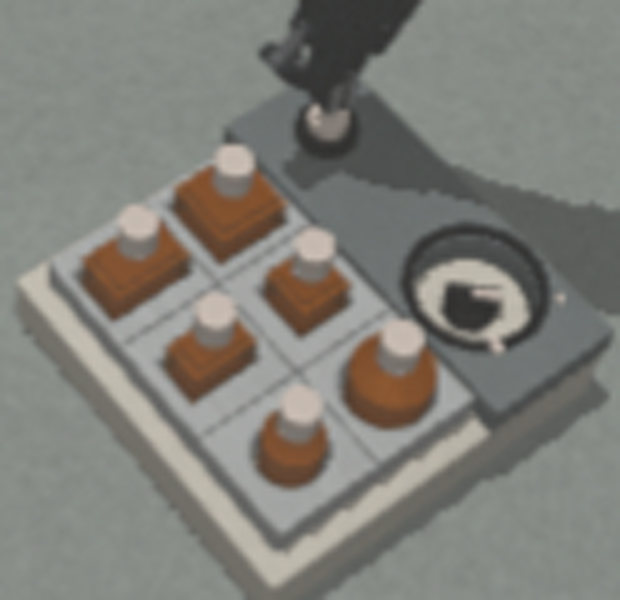

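All six bottles stand home: in the top camera their caps are within 1.5 mm of the pocket centres. The gripper is over the button. Next I'll press it in small steps.

Request:
servo_tool(
  rows=[
    [[2,0,0.8,8,0,0,0],[2,0,0.8,14,0,0,0],[2,0,0.8,18,0,0,0],[2,0,0.8,20,0,0,0],[2,0,0.8,20,0,0,0]],
  ],
)

```text
clock: 55.52
position: [469.6, 96.3, 104.9]
ee_rot: [-0.684, 0.729, 0.0, -0.0]
contact_force: [-3.3, -0.4, 2.5]
gripper_width: 2.2
grasp_force: 1.7
```

Request:
servo_tool(
  rows=[
    [[2,0,0,1.5,0,0,0],[2,0,0,3,0,0,0],[2,0,0,3,0,0,0]],
  ],
)

```text
clock: 55.9
position: [469.7, 96.3, 103.9]
ee_rot: [-0.684, 0.729, -0.0, -0.0]
contact_force: [-8.4, -0.7, 17.1]
gripper_width: 1.5
grasp_force: 8.3
```

Request:
servo_tool(
  rows=[
    [[2,0,0,0.7,0,0,0],[2,0,0,0.7,0,0,0],[2,0,0,0,0,0,0],[2,0,0,-10,0,0,0],[2,0,0,-50,0,0,0],[28,0,0,-80,0,0,0],[28,0,0,-80,0,0,0],[28,0,0,-80,0,0,0]],
  ],
)

```text
clock: 56.9
position: [469.6, 96.4, 181.3]
ee_rot: [-0.684, 0.73, 0.0, -0.0]
contact_force: [0.1, -0.2, -0.8]
gripper_width: 27.9
grasp_force: 0.0
```

```bash
python3 -c "
from h import *
st()
go(480,246.5,140,2.295+np.pi/2)
for n in('top','scene'):
    g=cv2.cvtColor(shot(n),cv2.COLOR_BGR2GRAY).astype(np.float32)
    for z,r,nm,lo,hi in((82,np.arange(6,18),'ptr',1.7,3),(91,np.arange(41,48),'mark',.4,1.8),(89,np.arange(46,60),'dot',1.9,2.8)):
        th=np.arange(lo,hi,.03); A,Rr=np.meshgrid(th,r,indexing='ij')
        u=proj(n,mix(POSE,np.c_[(-89+Rr*np.cos(A)).ravel(),(60+Rr*np.sin(A)).ravel(),0*A.ravel()+z])).reshape(*A.shape,2).astype(np.float32)
        pr=cv2.remap(g,u[...,0],u[...,1],cv2.INTER_CUBIC).mean(1); i=pr.argmax(); w=np.clip(pr-pr.max()*.65,0,None); w[abs(th-th[i])>.4]=0
        print(n,nm,th[i].round(3),((w*th).sum()/w.sum()).round(3))
"
```

```text
clock 56.9
position [469.57  96.37 181.33]
contact_force [ 0.13 -0.21 -0.83]
wrist_torque [ 0.03  0.05 -0.06]
gripper_width 27.93
grasp_force 0.0
d [-150.5   -0.8   41.3] r [ 0.001  0.    -0.789] q6 0.25 rows>= 4.2
top ptr 2.99 2.8
top mark 1.12 1.11
top dot 2.74 2.626
scene ptr 2.57 2.574
scene mark 1.15 1.15
scene dot 2.38 2.354
```

Request:
servo_tool(
  rows=[
    [[28,-150.5,-1,0,0,0,-0.789],[28,-150.5,-1,0,0,0,-0.789],[28,-150.5,-1,0,0,0,-0.789],[28,-150.5,-1,0,0,0,-0.789],[28,-150.5,-1,0,0,0,-0.789],[28,-150.5,-1,40,0,0,-0.789],[28,-150.5,-1,60,0,0,-0.789],[28,-150.5,-1,60,0,0,-0.789],[28,-150.5,-1,60,0,0,-0.789]],
  ],
)

```text
clock: 58.12
position: [481.0, 246.9, 122.3]
ee_rot: [0.912, -0.41, 0.0, -0.0]
contact_force: [0.1, -0.4, 0.3]
gripper_width: 27.7
grasp_force: 0.0
```

```bash
python3 -c "
from h import *
st()
go(480.2,246.6,70,2.295+np.pi/2)
"
```

```text
clock 58.12
position [481.01 246.86 122.26]
contact_force [ 0.1  -0.39  0.34]
wrist_torque [ 0.04 -0.03 -0.01]
gripper_width 27.75
grasp_force 0.0
d [-0.4  0.8 52.3] r [-0.    -0.     0.001] q6 0.25 rows>= 0.8
```

Request:
servo_tool(
  rows=[
    [[28,0,0.4,30,0,0,0],[28,0,0.4,45,0,0,0],[28,0,0.4,52,0,0,0],[28,0,0.4,52,0,0,0],[8,0,0.4,52,0,0,0],[8,0,0.4,52,0,0,0],[8,0,0.4,52,0,0,0],[8,0,0.4,52,0,0,0]],
  ],
)

```text
clock: 59.12
position: [480.5, 246.5, 70.9]
ee_rot: [0.912, -0.41, 0.0, -0.0]
contact_force: [-2.0, -1.1, 5.8]
gripper_width: 10.2
grasp_force: 60.0
```

```bash
python3 -c "
from h import *
st()
p=arm.read_state()['position']
go(*p,1.13-.064+np.pi/2)
"
```

```text
clock 59.12
position [480.51 246.51  70.93]
contact_force [-2.04 -1.07  5.84]
wrist_torque [-0.23  0.56 -0.05]
gripper_width 10.17
grasp_force 59.96
d [0. 0. 0.] r [-1.00e-03  1.00e-03  1.23e+00] q6 -0.98 rows>= 6.6
```

Request:
servo_tool(
  rows=[
    [[8,0,0,0,0,0,0.15],[8,0,0,0,0,0,0.3],[8,0,0,0,0,0,0.45],[8,0,0,0,0,0,0.6],[8,0,0,0,0,0,0.75],[8,0,0,0,0,0,0.9],[8,0,0,0,0,0,1.05],[8,0,0,0,0,0,1.18],[8,0,0,0,0,0,1.23],[8,0,0,0,0,0,1.23]],
  ],
)

```text
clock: 60.38
position: [480.2, 246.4, 70.9]
ee_rot: [-0.508, 0.861, 0.0, 0.0]
contact_force: [-3.5, -0.5, 7.3]
gripper_width: 10.0
grasp_force: 60.0
```

Request:
servo_tool(
  rows=[
    [[8,0,0,0,0,0,0],[8,0,0,0,0,0,0],[28,0,0,0,0,0,0],[28,0,0,0,0,0,0],[28,0,0,-30,0,0,0],[28,0,0,-80,0,0,0],[28,0,0,-130,0,0,0],[28,0,0,-130,0,0,0],[28,0,0,-130,0,0,0]],
  ],
)

```text
clock: 61.5
position: [479.8, 246.1, 199.4]
ee_rot: [-0.508, 0.861, 0.0, -0.0]
contact_force: [-0.5, -0.2, -0.3]
gripper_width: 28.0
grasp_force: 0.0
```

```bash
python3 -c "
from h import *
st()
go(400,0,200)
im=shot('scene','s6');crop(im,246,370,170,290,5,'s6c')"
```

```text
clock 61.5
position [479.78 246.13 199.37]
contact_force [-0.48 -0.24 -0.28]
wrist_torque [-0.04  0.04  0.03]
gripper_width 27.96
grasp_force 0.0
d [254.  -49.4  -0.6] r [ 0.001 -0.     0.   ] q6 -0.51 rows>= 4.1
```

View pics/s6c.png

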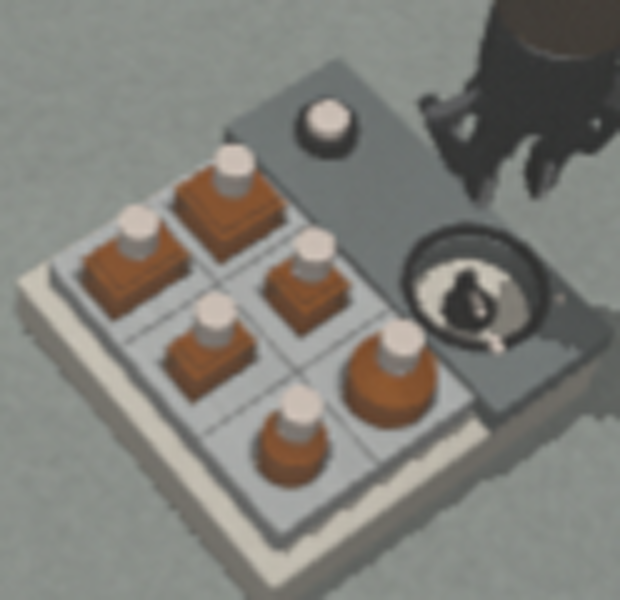

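The bottles are all in and the pointer aims at the mark (crop (497,343)). I'll move the arm clear and check from the top camera.

Request:
servo_tool(
  rows=[
    [[28,254,-49,0,0,0,0],[28,254,-49,0,0,0,0],[28,254,-49,0,0,0,0],[28,254,-49,0,0,0,0],[28,254,-49,0,0,0,0],[28,254,-49,0,0,0,0],[28,254,-49,0,0,0,0]],
  ],
)

```text
clock: 62.42
position: [400.8, 1.1, 199.5]
ee_rot: [-0.509, 0.861, 0.0, -0.0]
contact_force: [0.5, -0.5, -0.7]
gripper_width: 27.9
grasp_force: 0.0
```

```bash
python3 -c "
from h import *
st()
k=np.array([480.2,246.5])
for n in('top','scene'):
    g=cv2.cvtColor(shot(n),cv2.COLOR_BGR2GRAY).astype(np.float32)
    for z,r,nm in((82,np.arange(8,18),'ptr'),(91,np.arange(41,48),'mark')):
        th=np.arange(.4,2.,.02); A,Rr=np.meshgrid(th,r,indexing='ij')
        u=proj(n,np.c_[(k[0]+Rr*np.cos(A)).ravel(),(k[1]+Rr*np.sin(A)).ravel(),0*A.ravel()+z]).reshape(*A.shape,2).astype(np.float32)
        pr=cv2.remap(g,u[...,0],u[...,1],cv2.INTER_CUBIC).mean(1); i=pr.argmax(); w=np.clip(pr-pr.max()*.65,0,None); w[abs(th-th[i])>.4]=0
        print(n,nm,th[i].round(3),((w*th).sum()/w.sum()).round(3))
im=shot('top','t6');crop(im,152,245,145,240,6,'t6c')"
```

```text
clock 62.42
position [400.76   1.13 199.55]
contact_force [ 0.48 -0.5  -0.74]
wrist_torque [ 0.05  0.03 -0.04]
gripper_width 27.88
grasp_force 0.0
top ptr 1.08 1.059
top mark 1.06 1.053
scene ptr 1.24 1.239
scene mark 1.1 1.092
```

View pics/t6c.png

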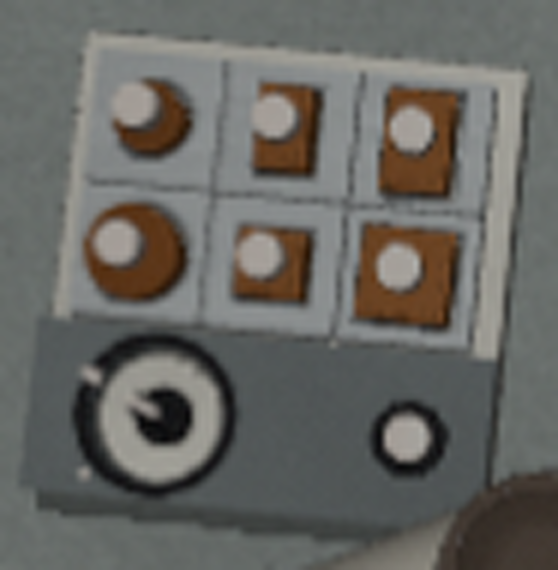

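```bash
python3 -c "
from bench import arm
print(arm.job_done())"
```

```text
the job is handed in; nothing more can be done
None
```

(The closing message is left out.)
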